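# Open the steam cleaner's vent cap for refilling

## Robot

A 6-joint arm with a two-finger parallel gripper is mounted at the origin on the work surface. World frame = base frame: x ahead of the robot, y to its left, z up, the work surface at z = 0. Lengths are in m, angles in rad, forces in N, time in s.
With the tool pointing down it reaches from about 0.225 to 0.875 m from the base axis. Payload 3.4 kg.
Tool frame: the origin (TCP) lies at the very end of the fingers, on their centre line; the grasp point (between the pads) lies 19 mm behind it; z points along the fingers, y is the direction in which the jaws open and shut (so a half turn about z gives the same grasp; the last joint's range is limited). The gripper opens to 85 mm and grips with 20 to 120 N. Pads are 22 mm wide; open, the fingers measure 114 mm over their backs; the gripper's body (76 mm by 85 mm) begins 54 mm behind the grasp point. The pads swing forward as they close: fully open they stand 13 mm farther back than shut.
Start: joints at [1.171, 0.276, 1.505, -0, 1.361, -0.121], TCP at [0.158, 0.553, 0.231] pointing down, gripper open.
Joint ranges: [-2.89, 2.89], [-0.75, 2.08], [0.22, 2.7], [-1.18, 4.32], [0.11, 2.71], [-2.7, 2.7]. Speed limits (rad/s): [2.57, 2.57, 3.14, 3.14, 3.14, 3.14].

## Interface

Orientations are given as a unit quaternion [w, x, y, z].
In Python, from rig import telemetry, optics, order gives the robot as it stands.
- The arm moves only by the shell command python3 -m creep 'ROWS' [FORCE]. ROWS is a JSON object of lists of equal length, an entry for each row: "slide": the shift along the world's x, y, z normalised to -1 to 1, where 1 is 0.15 m, a list of three; "twist": the turn, a rotation vector about the world's x, y, z normalised to -1 to 1, where 1 is 360 degrees, a list of three; "fingers": the gripper's target within -1 to 1 (fully open at 1, half-way at 0, shut at -1). A call has 1 to 20 rows; each row is the pose to reach, as a shift and turn from the pose commanded when the call began, turning the shorter way round; what a row does not reach only later rows make up. A row lasts 1/10 s, in which the tool goes at most 50 mm and 8.59 degrees, less where a joint would pass 70% of its speed; a pose out of reach is approached as far as the arm can. A call with a number of a shift or a turn outside -1 to 1 is refused whole. A call with a gripper value outside its range is refused whole. The fingers move at their own pace and stop on an object; FORCE is the grip in N (left out, the last holds). Time passes only in rows, so rows that repeat a pose let the fingers close. It gives the time, the measured TCP pose, the force and the opening at its end, in the units of the state.
- telemetry.get_state(): the state, without advancing time (a new reading comes with each control period).
- optics.get_image(name): name is "scene" or "side" or "wrist"; returns a dict with "img" (480x640x3 uint8, blue, green, red), "depth" (480x640 float32, m along the optical axis (not along the pixel's ray), 0 where there is no reading), "fovy" (degrees; the focal length in pixels is half the picture's height over the tangent of half this angle, whatever the lens; pixels are square), "cx", "cy" (the principal point, pixels), "world_from_camera" (4x4, takes a point from camera to world coordinates). Camera axes: x right, y down, z forward; pixel columns grow to the right and rows downward; lengths in m; the calibration is good to about 2 mm. A picture is of the moment at which its call begins.
- order.sign_off(): hands the job in, once; it reports no verdict.
The state is a dict: "clock": time; "qpos": joint angles; "qd": joint speeds; "effort": joint torques, N m; "position": TCP position; "ee_rot": TCP orientation; "contact_force": force on the tool from outside, world axes, zero at the start; "moment": the same for the moment, N m; "width": finger opening in m.
Only numpy, scipy, OpenCV 4.12 (cv2) and the standard library are available. Lean on these libraries where they do the work, as an engineer would, in place of code of your own. Each camera call takes 0.05 s, during which the arm holds its last target.

## Task

The jeweller's steam cleaner has to be refilled: first lift the hinged vent tab on its filler cap until it stands upright, then unscrew the cap beneath it anticlockwise, pressing lightly to get past its safety stop, and feel for where it comes free. Set the cap down gently, upright on its stem, in the metal parts dish. Never force the cap while pressing, turning or pulling, and leave the other things on the bench where they are.

Things in the scene. Friction and masses are not known exactly. Their poses are not given: they have to be found in the camera images.
- cleaner: bench steam cleaner, fixed: brushed steel box 250 x 240 x 175 mm, gauge and nozzle on its front (-x). A brass filler neck, 62 mm across, 28 mm tall, stands near the middle of its flat deck; a brass valve 24 mm tall at one corner. Origin: centre of the underside. Over 35 N of contact between cap and machine counts as forcing.
- neck (a point): centre of the neck's mouth, at its rim, 203 mm above the bench; z up. The cap turns about this vertical. Anticlockwise it slides easily (0.1 N m) for 0.15 to 1.0 rad, then its pins meet a hard safety stop: ease off there. Pressed 3 mm down (10 N; it bottoms hard at 5 mm, 13 N) the cap passes under the stop.
- cap: loose cap seated in the neck, 0.15 to 0.24 kg with its tab: ribbed black disc 66 mm across, 14 mm thick, on a steel stem 33 mm across, 26 mm long. Origin: centre of the stem's underside, z up the axis, x where the tab points when folded. Two pins on the stem run under hidden tracks in the neck; a spring ring under the disc holds them up. Anticlockwise is seen from above.
- cap_center (a point): centre of the black disc, on the cap's axis, 33 mm above the stem's underside; 12 mm above point neck when seated; z up. 0.42 to 0.62 rad after first meeting the stop the cap is free: let up, it rises over 2 mm and lifts straight out. Turned on while pressed, or not far enough, it is still caught: never pull hard. The angles must be felt.
- tab_hinge (a point): middle of the tab's hinge pin, on the cap's axis, 44.5 mm above the underside of the stem and 4.5 mm above the disc's top; two hinge ears beside it reach 5.5 mm higher and 17 mm to either side.
- tab_grip (a point): point in the middle of the tab's thickness, 36 mm from the hinge: folded, it lies level with the hinge and shows where the tab points; upright, straight above the hinge.
- tab (a joint): angle of the steel vent tab, a flat plate 24 mm wide, 8 mm thick, its round end 48 mm from the hinge, overhanging the disc's edge by 15 mm: 0 folded flat on the disc, 1.57 upright above the cap's axis, end stop 1.62. Stiff hinge (0.12 N m), stays where left. Upright, its broad faces look along the direction it pointed in when folded; it is the handle to turn and carry the cap by.
- dish: shallow metal parts dish, fixed: 150 (x) x 130 (y) x 18 mm, walls and floor 3 mm thick, on the left or right of the cleaner. Origin: centre of the underside.
- bur_block: bystander: light wooden block 120 x 85 x 32 mm with short steel burs standing in it, 57 mm tall in all. Origin: centre of the underside.
- ring_clamp: bystander: wooden ring clamp, a turned rod 142 mm long and 33 mm thick, lying along its x beyond the cleaner. Origin: under its middle.
- wax_block: bystander: block of carving wax, 90 x 34 x 24 mm. Origin: centre of the underside.
- brass_plate: bystander: small brass plate, 70 x 50 x 6 mm. Origin: centre of the underside.

How it is judged:
By the outcome, as a careful person would: the job done as asked, in the order asked, and still so for the second after the job is handed in, with the robot touching nothing.
It also fails if it takes over 72 s, if anything falls off the work surface, if the arm or the gripper's body presses on something with over 40 N, if the wrist force passes 120 N, or if a joint passes its speed limit or range.

## Working session

There is one attempt and no reset: what is moved stays moved. The work goes in short steps, Python scripts to look and compute and a shell command to move; the robot and the scene stay as the last step left them, time stands still between calls to the robot, and variables do not carry over. Pictures are saved under pics/ and viewed, and the job is handed in when it is done.

```bash
ls; mkdir -p pics; cat > h.py <<'E'
import numpy as np, cv2
from rig import telemetry, optics
def cam(name):
    d=optics.get_image(name); h=d["img"].shape[0]
    d["f"]=h/2/np.tan(np.radians(d["fovy"])/2); return d
def save(d,fn): cv2.imwrite("pics/"+fn,d["img"])
def cloud(d):
    z=d["depth"]; v,u=np.mgrid[:z.shape[0],:z.shape[1]]
    P=np.stack([(u-d["cx"])/d["f"]*z,(v-d["cy"])/d["f"]*z,z,np.ones_like(z)],-1)
    W=(P@np.array(d["world_from_camera"]).T)[...,:3]; W[z==0]=np.nan; return W
def proj(d,p):
    q=np.linalg.inv(np.array(d["world_from_camera"]))@np.append(p,1)
    return q[0]/q[2]*d["f"]+d["cx"], q[1]/q[2]*d["f"]+d["cy"]
E
python3 - <<'E'
from h import *
import pickle
print(telemetry.get_state())
for n in["scene","side","wrist"]:
    d=cam(n); save(d,n+"0.png"); pickle.dump(d,open("/tmp/%s0.pkl"%n,"wb"))
    print(n,d["fovy"],d["cx"],d["cy"],np.round(d["world_from_camera"],3).tolist())
E
```

```text
pics
{'clock': 0.0, 'qpos': array([ 1.17099687e+00,  2.76621219e-01,  1.50617760e+00,  3.98227086e-06,
        1.36068042e+00, -1.21016144e-01]), 'qd': array([ 0.00034864,  0.00038168,  0.00060341, -0.00120392,  0.00047656,
       -0.00046276]), 'effort': array([ 2.06687626e-03, -4.16783416e+01, -2.45806789e+01, -2.80708491e-04,
        1.13067072e-02,  1.92092187e-05]), 'position': array([0.15803239, 0.55229357, 0.23040704]), 'ee_rot': array([-2.44754665e-04,  1.38941050e-01,  9.90300204e-01, -9.10986176e-04]), 'contact_force': array([ 0.11560404, -0.15608982,  0.64779005]), 'moment': array([0.02084321, 0.03344053, 0.06345245]), 'width': 0.08534692231478032}
scene 57.803867890705476 321.76984197284474 244.20276337076686 [[0.217, 0.788, -0.576, 1.102], [0.976, -0.167, 0.139, -0.11], [0.014, -0.592, -0.806, 0.867], [0.0, 0.0, 0.0, 1.0]]
side 56.34262594826302 322.7998136112852 242.6512798118076 [[0.872, -0.307, 0.382, 0.204], [-0.49, -0.545, 0.68, -0.686], [-0.0, -0.78, -0.626, 0.776], [0.0, 0.0, 0.0, 1.0]]
wrist 59.80258611209344 320.83794438788595 237.7318898451239 [[0.275, 0.916, 0.293, 0.083], [0.962, -0.261, -0.086, 0.574], [-0.002, 0.305, -0.952, 0.373], [0.0, 0.0, 0.0, 1.0]]
```

View pics/scene0.png

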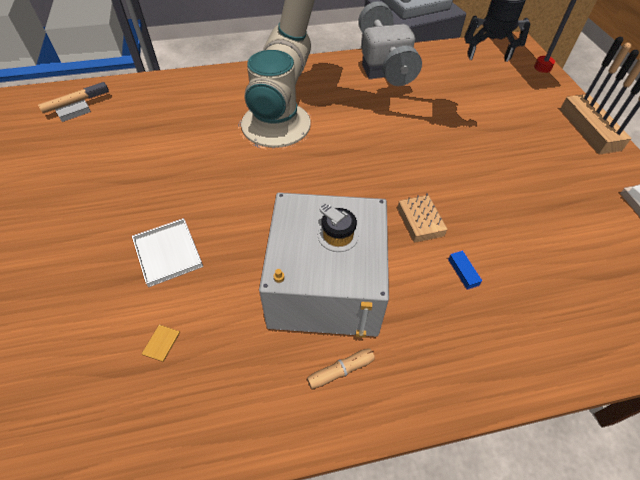

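View pics/side0.png

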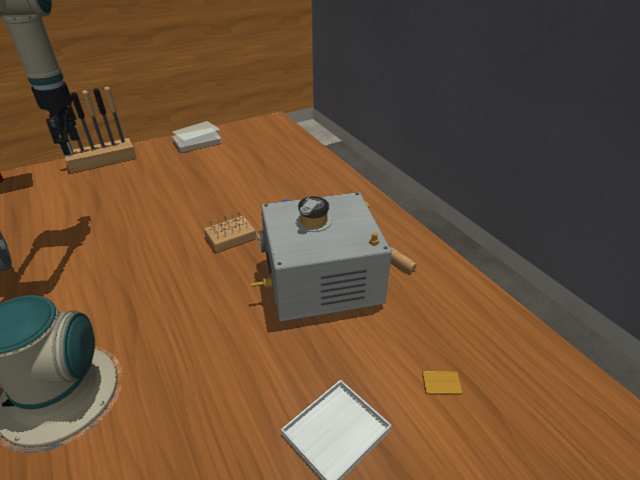

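View pics/wrist0.png

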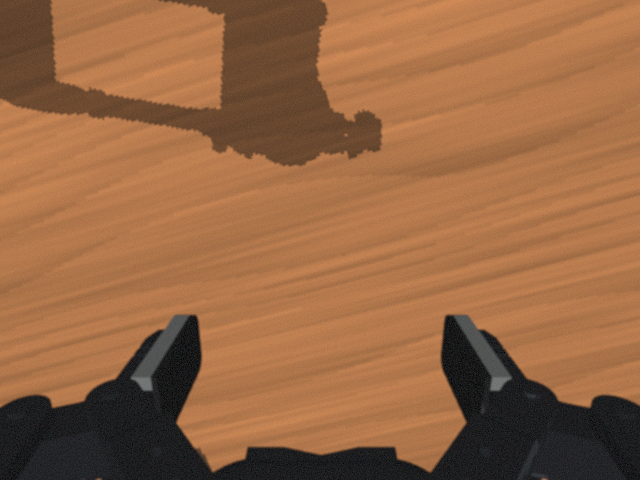

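The scene view shows the cap at about (339,222) with its tab pointing up-left towards (322,208). The dish is at (167,250), the valve at (279,275), and the bur block at (422,217). Next I'll measure them from the depth.

```bash
python3 - <<'E'
from h import *
import pickle
for n in["scene","side"]:
    d=pickle.load(open("/tmp/%s0.pkl"%n,"rb")); W=cloud(d)
    z=W[...,2]
    # deck
    v,u=np.where((z>.205)&(z<.25)&(W[...,0]>.25)&(W[...,0]<.8)&(abs(W[...,1])<.4))
    m=(z>.2)&(z<.27)&(W[...,0]>.25)&(W[...,0]<.8)&(abs(W[...,1])<.35)
    P=W[m]
    print(n,"cap pts",len(P),P.min(0).round(4),P.max(0).round(4))
    print(" hist",np.histogram(P[:,2],bins=np.arange(.2,.25,.003)))
    md=(abs(z-.175)<.006)&(W[...,0]>.2)&(W[...,0]<.9)&(abs(W[...,1])<.4)
    D=W[md]; r=cv2.minAreaRect(D[:,:2].astype(np.float32)*1000); print(" deck",r,np.median(D[:,2]))
    for nm,lo,hi in[("dish",.01,.024)]:
        mm=(z>lo)&(z<hi)&(W[...,0]>.1)&(W[...,0]<.9)&(W[...,1]<-.15)&(W[...,1]>-.5)
        D=W[mm]; print(nm,len(D),D.min(0).round(3),D.max(0).round(3), cv2.minAreaRect(D[:,:2].astype(np.float32)*1000) if len(D) else 0)
    c=P[:,:2].mean(0); print(c)
    us,vs=np.where(m)[1],np.where(m)[0]
    x0,x1,y0,y1=us.min()-15,us.max()+15,vs.min()-15,vs.max()+15
    cv2.imwrite("pics/%s0_crop.png"%n,cv2.resize(d["img"][y0:y1,x0:x1],None,fx=7,fy=7,interpolation=cv2.INTER_CUBIC)); print(x0,y0)
E
```

```text
scene cap pts 1006 [ 0.5507 -0.0833  0.2001] [0.666  0.0796 0.2346]
 hist (array([ 21,  13,  10,  29,  34,  37, 151, 373,  51, 105, 177,   5,   0,
         0,   0,   0]), array([0.2  , 0.203, 0.206, 0.209, 0.212, 0.215, 0.218, 0.221, 0.224,
       0.227, 0.23 , 0.233, 0.236, 0.239, 0.242, 0.245, 0.248]))
 deck ((601.435791015625, 22.174591064453125), (239.5354461669922, 250.45314025878906), 73.4703598022461) 0.17469823306291632
dish 464 [ 0.344 -0.411  0.01 ] [ 0.676 -0.252  0.022] ((508.3838806152344, -319.7875671386719), (318.4162292480469, 141.0198974609375), 8.737349510192871)
[0.59590994 0.04194235]
264 189
side cap pts 625 [ 0.5479 -0.0917  0.2001] [0.671  0.0789 0.2352]
 hist (array([ 37,  29,  19,  18,  30,  27,  34, 172,  71,  32, 137,  19,   0,
         0,   0,   0]), array([0.2  , 0.203, 0.206, 0.209, 0.212, 0.215, 0.218, 0.221, 0.224,
       0.227, 0.23 , 0.233, 0.236, 0.239, 0.242, 0.245, 0.248]))
 deck ((598.0103149414062, 20.740875244140625), (242.41885375976562, 249.15652465820312), 73.47850036621094) 0.17596234162179714
dish 966 [ 0.341 -0.411  0.01 ] [ 0.687 -0.253  0.023] ((513.141845703125, -321.7262878417969), (333.19122314453125, 144.4825439453125), 7.264536380767822)
[0.58457322 0.03123037]
283 181
```

```bash
python3 - <<'E'
from h import *
import pickle
from scipy.optimize import least_squares
for n in["scene","side"]:
    d=pickle.load(open("/tmp/%s0.pkl"%n,"rb")); W=cloud(d); z=W[...,2]
    box=(W[...,0]>.5)&(W[...,0]<.66)&(W[...,1]>-.03)&(W[...,1]<.12)
    mc=box&(z>.2185)&(z<.2255); C=W[mc][:,:2].astype(np.float32)
    print(n,"disc enclosing",cv2.minEnclosingCircle(C*1000),len(C), C.min(0),C.max(0))
    mt=box&(z>.2285); T=W[mt][:,:2]; 
    print(" tab",len(T),T.min(0),T.max(0),T.mean(0),cv2.minAreaRect((T*1000).astype(np.float32)))
    # bits of tab beyond disc
    md=(z<.024)&(z>-.01)&(W[...,0]>.25)&(W[...,0]<.55)&(W[...,1]<-.2)&(W[...,1]>-.5)
    hsv=cv2.cvtColor(d["img"],cv2.COLOR_BGR2HSV)
    mm=md&(hsv[...,1]<60)&(hsv[...,2]>90)
    k=cv2.morphologyEx(mm.astype(np.uint8),cv2.MORPH_OPEN,np.ones((3,3)))
    D=W[k>0]; print(" dish",cv2.minAreaRect((D[:,:2]*1000).astype(np.float32)),np.percentile(D[:,2],[5,50,95]))
    # grid print top-down height
    g={}
    B=W[box&(z>.2)]
    for x,y,h in B:
        key=(int((x-.5)//.005),int((y+.03)//.005)); g[key]=max(g.get(key,0),h)
    for i in range(0,28):
        print("%.3f"%(.5+i*.005)," ".join("%3d"%round(g[(i,j)]*1000) if (i,j) in g else "  ." for j in range(0,28)))
E
```

```text
scene disc enclosing ((591.88818359375, 43.97150802612305), 36.300132751464844) 546 [0.56028116 0.01280116] [0.6255495  0.07961705]
 tab 255 [0.55069908 0.01466777] [0.60530895 0.0612098 ] [0.57768041 0.03535784] ((575.3441162109375, 33.2474365234375), (52.81098175048828, 33.18959045410156), 35.69578552246094)
 dish ((421.8227844238281, -333.19781494140625), (173.2003631591797, 130.80828857421875), 13.78435230255127) [-9.47330413e-05  2.91018438e-03  1.69110596e-02]
0.500   .   .   .   .   .   .   .   .   .   .   .   .   .   .   .   .   .   .   .   .   .   .   .   .   .   .   .   .
0.505   .   .   .   .   .   .   .   .   .   .   .   .   .   .   .   .   .   .   .   .   .   .   .   .   .   .   .   .
0.510   .   .   .   .   .   .   .   .   .   .   .   .   .   .   .   .   .   .   .   .   .   .   .   .   .   .   .   .
0.515   .   .   .   .   .   .   .   .   .   .   .   .   .   .   .   .   .   .   .   .   .   .   .   .   .   .   .   .
0.520   .   .   .   .   .   .   .   .   .   .   .   .   .   .   .   .   .   .   .   .   .   .   .   .   .   .   .   .
0.525   .   .   .   .   .   .   .   .  
[... 5737 characters left out ...]
 .   .   .   .   .   .   .   .   . 221 224 225 224 226 224 225 223 224 221 223   .   .   .   .   .   .   .   .
0.615   .   .   .   .   .   .   .   .   .   . 221 224 223 224 224 224 224 222 224   .   .   .   .   .   .   .   .   .
0.620   .   .   .   .   .   .   .   .   .   .   .   . 221 223   . 224   . 222   .   .   .   .   .   .   .   .   .   .
0.625   .   .   .   .   .   .   .   .   .   .   .   .   .   .   .   .   .   .   .   .   .   .   .   .   .   .   .   .
0.630   .   .   .   .   .   .   .   .   .   .   .   .   .   .   .   .   .   .   .   .   .   .   .   .   .   .   .   .
0.635   .   .   .   .   .   .   .   .   .   .   .   .   .   .   .   .   .   .   .   .   .   .   .   .   .   .   .   .
```

```bash
python3 - <<'E'
import pickle,cv2
d=pickle.load(open("/tmp/scene0.pkl","rb"))
a=cv2.resize(d["img"][190:255,300:375],None,fx=8,fy=8,interpolation=cv2.INTER_CUBIC)
cv2.imwrite("pics/sc_crop.png",a)
d=pickle.load(open("/tmp/side0.pkl","rb"))
a=cv2.resize(d["img"][185:240,285:345],None,fx=9,fy=9,interpolation=cv2.INTER_CUBIC)
cv2.imwrite("pics/si_crop.png",a)
E
```

```text
(no output)
```

View pics/sc_crop.png

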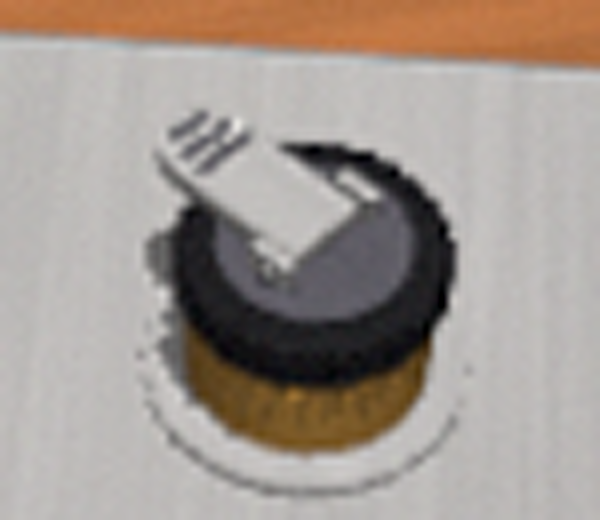

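View pics/si_crop.png

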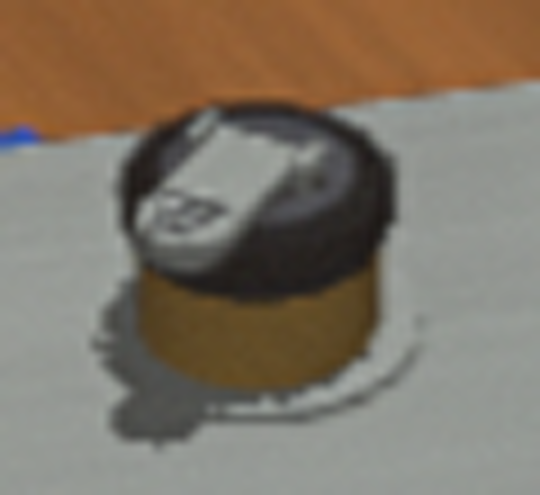

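```bash
python3 -m creep '{"slide":[[0.05,-0.06,0.1],[0.2,-0.25,0.3],[0.4,-0.5,0.45],[0.6,-0.75,0.5],[0.75,-0.95,0.5]],"twist":[[0,0,-0.01],[0,0,-0.03],[0,0,-0.05],[0,0,-0.07],[0,0,-0.09]],"fingers":[1,1,1,1,1]}'; python3 -m creep '{"slide":[[0.2,-0.25,0],[0.4,-0.5,0],[0.6,-0.75,0],[0.76,-0.95,0]],"twist":[[0,0,-0.02],[0,0,-0.04],[0,0,-0.06],[0,0,-0.08]],"fingers":[1,1,1,1]}'; python3 -m creep '{"slide":[[0.2,-0.25,0],[0.4,-0.5,0],[0.6,-0.75,0],[0.76,-0.95,0]],"twist":[[0,0,-0.024],[0,0,-0.048],[0,0,-0.072],[0,0,-0.096]],"fingers":[1,1,1,1]}'; python3 -m creep '{"slide":[[0.2,-0.25,0],[0.35,-0.45,0],[0.45,-0.56,0],[0.49,-0.62,0],[0.49,-0.62,0],[0.49,-0.62,0]],"twist":[[0,0,-0.024],[0,0,-0.048],[0,0,-0.072],[0,0,-0.096],[0,0,-0.098],[0,0,-0.098]],"fingers":[0,0,0,0,0,0]}'
python3 - <<'E'
from h import *
import pickle
d=cam("wrist"); save(d,"wrist1.png"); pickle.dump(d,open("/tmp/wrist1.pkl","wb")); s=telemetry.get_state()
print({k:np.round(v,4) for k,v in s.items()})
E
```

```text
clock: 0.65
position: [0.2724, 0.409, 0.3079]
ee_rot: [0.001, 0.412, 0.911, 0.001]
contact_force: [0.8, 0.3, -0.9]
width: 0.0855
clock: 1.05
position: [0.3858, 0.2656, 0.3062]
ee_rot: [0.0, 0.626, 0.78, -0.0]
contact_force: [0.2, -0.1, -0.2]
width: 0.0853
clock: 1.45
position: [0.5, 0.123, 0.3061]
ee_rot: [0.0, 0.829, 0.559, -0.0]
contact_force: [0.1, 0.5, 0.3]
width: 0.0853
clock: 2.05
position: [0.5718, 0.0326, 0.3059]
ee_rot: [-0.0, 0.958, 0.287, -0.001]
contact_force: [0.5, -0.7, 0.2]
width: 0.043
{'clock': np.float64(2.1), 'qpos': array([-6.4300e-02,  2.4120e-01,  1.3706e+00,  4.0000e-04,  1.5306e+00,
        9.2480e-01]), 'qd': array([ 0.0101, -0.009 ,  0.0025, -0.0014, -0.0022,  0.0051]), 'effort': array([-4.97400e-01, -4.02001e+01, -2.58277e+01, -3.78000e-02,
       -2.84000e-02,  1.63000e-02]), 'position': array([0.5717, 0.0329, 0.3062]), 'ee_rot': array([-3.000e-04,  9.580e-01,  2.868e-01, -3.000e-04]), 'contact_force': array([-0.6848, -0.4479,  0.0138]), 'moment': array([-0.0163, -0.0208, -0.0103]), 'width': np.float64(0.0425)}
```

View pics/wrist1.png

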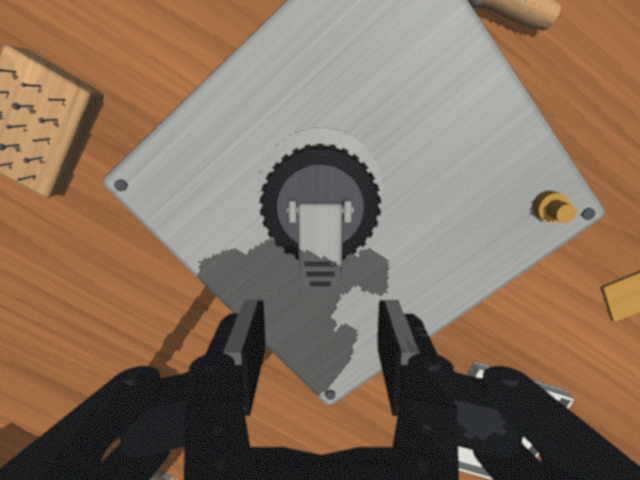

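The wrist view shows the disc centred near (320,203) and the ears at (293,211) and (348,211). The tab runs straight down the image to about (320,288), so the yaw is nearly right. I'll measure it from the cloud.

```bash
cat >> h.py <<'E'
def capfit(d):
    from scipy.optimize import least_squares
    W=cloud(d); z=W[...,2]
    box=(W[...,0]>.5)&(W[...,0]<.66)&(W[...,1]>-.03)&(W[...,1]<.12)
    T=W[box&(z>.2275)&(z<.236)]
    m=(box&(z>.217)).astype(np.uint8)
    C=W[box&(z>.2165)&(z<.2265)]
    # circle fit with hull pts
    hull=cv2.convexHull((C[:,:2]*1000).astype(np.float32))[:,0]
    r=least_squares(lambda p:np.hypot(*(hull-p[:2]).T)-33,[590,44],loss="soft_l1",f_scale=.7)
    return W,C,T,hull,r
E
python3 - <<'E'
from h import *
import pickle
d=pickle.load(open("/tmp/wrist1.pkl","rb"))
W,C,T,hull,r=capfit(d)
print("disc",r.x,np.abs(r.fun).mean(),len(C),np.median(C[:,2]),np.median(T[:,2]))
c=r.x/1000
# tab edges: rows in image from 215..260
img=d["img"]
rect=cv2.minAreaRect((T[:,:2]*1000).astype(np.float32)); print(rect)
# exclude ears: points farther than 8mm from centre along tab guess
t=np.radians(213.); 
for _ in range(4):
    u=np.array([np.cos(t),np.sin(t)]); n=np.array([-u[1],u[0]])
    q=(T[:,:2]-c); a=q@u; b=q@n
    s=[];
    for lo in np.arange(.008,.036,.002):
        k=(a>=lo)&(a<lo+.002)
        if k.sum()>5: s.append((lo+.001,(b[k].min()+b[k].max())/2,b[k].max()-b[k].min()))
    s=np.array(s); pf=np.polyfit(s[:,0],s[:,1],1); t+=np.arctan(pf[0])
print("tab dir deg",np.degrees(t),"offset at hinge",pf[1],"width",s[:,2].mean(), "a max",a.max())
for z in(.222,.2305): print(proj(d,np.append(c,z)))
print(proj(d,np.append(c+.048*u,.2305)))
V=W[(W[...,2]>.18)&(W[...,0]>.5)&(W[...,0]<.75)]; 
for h in(.19,.21):
    pass
E
```

```text
disc [592.12162498  45.99143504] 1.098589649299167 8022 0.22228937651253516 0.23056157887174872
((573.8694458007812, 34.34450149536133), (53.45427703857422, 35.426353454589844), 33.03849411010742)
tab dir deg 213.20793642720213 offset at hinge -0.00018325209655007917 width 0.023430656610080675 a max 0.0483820776324513
(np.float64(319.89702365754897), np.float64(205.4472016631165))
(np.float64(319.83534430168913), np.float64(209.15714655750236))
(np.float64(319.71553574915526), np.float64(290.76299183514345))
```

```bash
python3 - <<'E'
from h import *
import pickle
d=pickle.load(open("/tmp/wrist1.pkl","rb")); W=cloud(d)
R=np.array(telemetry.get_state()["position"]); print(R)
x=np.array([.836,.549,0]);y=np.array([.549,-.836,0])
for (u,v) in[(250,303),(258,303),(242,320),(255,330),(250,360),(262,310),(390,303),(400,330),(383,310)]:
    p=W[v,u]-R; print((u,v),d["depth"][v,u],np.round([p@x,p@y,p[2]],4))
E
python3 -m creep '{"slide":[[-0.03,-0.02,0],[-0.074,-0.05,-0.1],[-0.074,-0.05,-0.25],[-0.074,-0.05,-0.35],[-0.074,-0.05,-0.42],[-0.074,-0.05,-0.46],[-0.074,-0.05,-0.48],[-0.074,-0.05,-0.48]],"twist":[[0,0,0],[0,0,0],[0,0,0],[0,0,0],[0,0,0],[0,0,0],[0,0,0],[0,0,0]],"fingers":[-0.2,-0.2,-0.2,-0.2,-0.2,-0.2,-0.2,-0.2]}'
python3 - <<'E'
from h import *
import pickle
d=cam("wrist"); save(d,"wrist2.png"); pickle.dump(d,open("/tmp/wrist2.pkl","wb")); s=telemetry.get_state()
print({k:np.round(v,4) for k,v in s.items() if k in("position","contact_force","width","qpos")})
E
```

```text
[0.57165506 0.0329149  0.30616565]
(250, 303) 0.14834665 [ 0.0109 -0.0242  0.0082]
(258, 303) 0.14724211 [ 0.0114 -0.0212  0.0092]
(242, 320) 0.13715869 [ 0.0107 -0.0249  0.02  ]
(255, 330) 0.13575344 [ 0.0083 -0.0204  0.0223]
(250, 360) 0.12544452 [ 0.005  -0.0202  0.0341]
(262, 310) 0.15391886 [ 0.0059 -0.0207  0.0039]
(390, 303) 0.14891773 [0.0107 0.0257 0.0076]
(400, 330) 0.13048516 [0.011  0.0258 0.0268]
(383, 310) 0.14335044 [0.0109 0.0224 0.0134]
clock: 2.9
position: [0.5612, 0.025, 0.2345]
ee_rot: [0.0, 0.958, 0.286, 0.0]
contact_force: [-0.1, -0.4, 0.5]
width: 0.0342
{'qpos': array([-7.9400e-02,  2.5390e-01,  1.5273e+00, -1.0000e-04,  1.3595e+00,
        9.1210e-01]), 'position': array([0.5614, 0.0249, 0.2348]), 'contact_force': array([-0.0216,  0.1531,  0.5061]), 'width': np.float64(0.0341)}
```

View pics/wrist2.png

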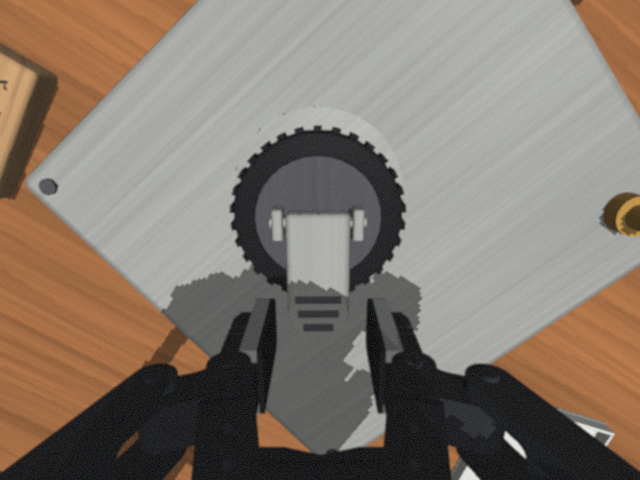

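Fingers straddle the tab (inner edges at columns 272 and 368, tab 287–350), and it is centred. Next I descend and close gently.

```bash
python3 - <<'E'
from h import *
import pickle
d=pickle.load(open("/tmp/wrist2.pkl","rb")); W=cloud(d)
R=np.array([0.5614,0.0249,0.2348]);x=np.array([.836,.549,0]);y=np.array([.549,-.836,0])
Q=(W-R); 
m=(abs(Q@y)>.0155)&(abs(Q@y)<.04)&(Q[...,2]<.02)&(Q[...,2]>-.003); vv,uu=np.where(m)
print(np.percentile(Q[...,2][m],[0,1,5,20]),np.percentile((Q@x)[m],[1,50,99]),uu.min(),uu.max(),vv.min(),vv.max())
E
python3 -m creep '{"slide":[[0,0,-0.03],[0,0,-0.06],[0,0,-0.08],[0,0,-0.08],[0,0,-0.08],[0,0,-0.08],[0,0,-0.08],[0,0,-0.08],[0,0,-0.08]],"twist":[[0,0,0],[0,0,0],[0,0,0],[0,0,0],[0,0,0],[0,0,0],[0,0,0],[0,0,0],[0,0,0]],"fingers":[-0.2,-0.2,-0.2,-0.3,-0.4,-0.5,-0.6,-0.6,-0.6]}' 30
python3 - <<'E'
from h import *
import pickle
d=cam("wrist"); save(d,"wrist3.png"); s=telemetry.get_state()
print({k:np.round(v,4) for k,v in s.items() if k in("position","contact_force","moment","width","qpos")})
E
```

```text
[-0.00298642 -0.00274065  0.00046215  0.00685379] [-0.0101686   0.00726053  0.03934796] 228 412 210 375
clock: 3.85
position: [0.5608, 0.025, 0.2224]
ee_rot: [-0.0, 0.958, 0.285, -0.0]
contact_force: [-2.3, 1.7, 0.9]
width: 0.0226
{'qpos': array([-7.9400e-02,  2.6090e-01,  1.5488e+00,  3.0000e-04,  1.3325e+00,
        9.1230e-01]), 'position': array([0.5608, 0.0251, 0.2223]), 'contact_force': array([-2.7506,  1.4352,  0.3966]), 'moment': array([0.2902, 0.341 , 0.0966]), 'width': np.float64(0.023)}
```

View pics/wrist3.png

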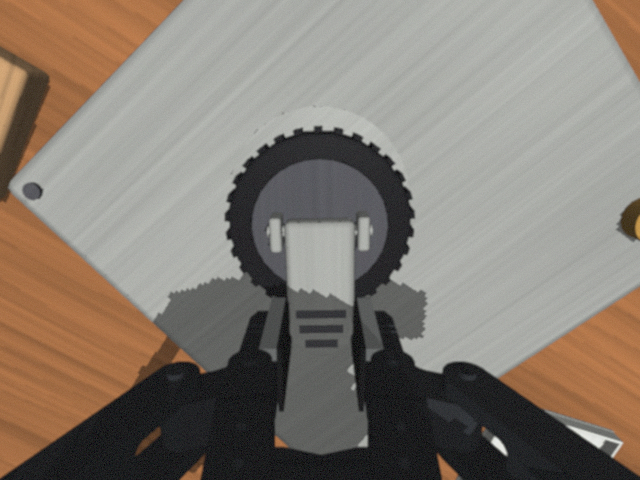

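```bash
python3 -m creep '{"slide":[[0.001,0,0.022],[0.003,0.002,0.043],[0.007,0.004,0.064],[0.0124,0.008,0.084],[0.019,0.0125,0.104],[0.0277,0.018,0.123],[0.037,0.024,0.142],[0.0483,0.0316,0.159],[0.0483,0.0316,0.159]],"twist":[[0,0,0],[0,0,0],[0,0,0],[0,0,0],[0,0,0],[0,0,0],[0,0,0],[0,0,0],[0,0,0]],"fingers":[-0.6,-0.6,-0.6,-0.6,-0.6,-0.6,-0.6,-0.6,-0.6]}' 30
python3 - <<'E'
from h import *
d=cam("wrist"); save(d,"wrist4.png"); s=telemetry.get_state()
d=cam("side"); cv2.imwrite("pics/side4.png",cv2.resize(d["img"][150:240,270:360],None,fx=6,fy=6,interpolation=cv2.INTER_CUBIC))
print({k:np.round(v,4) for k,v in s.items() if k in("position","contact_force","moment","width","qpos")})
E
```

```text
clock: 4.8
position: [0.5683, 0.0297, 0.2466]
ee_rot: [0.0, 0.958, 0.286, -0.0]
contact_force: [-2.2, 2.8, -7.1]
width: 0.0226
{'qpos': array([-0.07  ,  0.2589,  1.4909,  0.    ,  1.3917,  0.9217]), 'position': array([0.5683, 0.0297, 0.2466]), 'contact_force': array([-1.4638,  1.6333, -6.5317]), 'moment': array([0.3449, 0.3746, 0.0042]), 'width': np.float64(0.0229)}
```

View pics/wrist4.png

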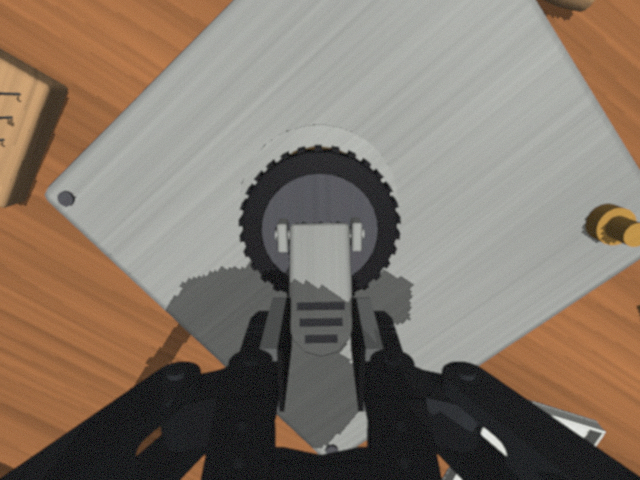

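View pics/side4.png

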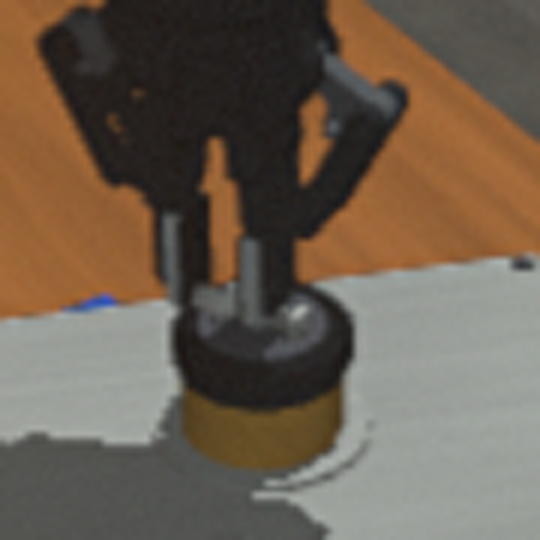

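```bash
python3 -m creep '{"slide":[[0.012,0.008,0.016],[0.0254,0.0164,0.03],[0.0395,0.026,0.043],[0.0547,0.0359,0.0546],[0.071,0.0465,0.065],[0.0877,0.0574,0.073],[0.105,0.0685,0.079],[0.1223,0.08,0.084],[0.14,0.0917,0.087],[0.1577,0.1034,0.0877],[0.1577,0.1034,0.0877]],"twist":[[0,0,0],[0,0,0],[0,0,0],[0,0,0],[0,0,0],[0,0,0],[0,0,0],[0,0,0],[0,0,0],[0,0,0],[0,0,0]],"fingers":[-0.6,-0.6,-0.6,-0.6,-0.6,-0.6,-0.6,-0.6,-0.6,-0.6,-0.6]}' 30
python3 - <<'E'
from h import *
import pickle
d=cam("wrist"); save(d,"wrist5.png"); s=telemetry.get_state()
pickle.dump(d,open("/tmp/wrist5.pkl","wb"))
d=cam("side"); cv2.imwrite("pics/side5.png",cv2.resize(d["img"][150:240,270:360],None,fx=6,fy=6,interpolation=cv2.INTER_CUBIC))
print({k:np.round(v,4) for k,v in s.items() if k in("position","contact_force","moment","width","qpos")})
E
```

```text
clock: 6.0
position: [0.5926, 0.0447, 0.2612]
ee_rot: [0.001, 0.958, 0.285, 0.001]
contact_force: [-5.9, -1.9, 1.8]
width: 0.0227
{'qpos': array([-4.1100e-02,  2.8950e-01,  1.4117e+00, -1.2000e-03,  1.4382e+00,
        9.5100e-01]), 'position': array([0.5926, 0.0447, 0.2612]), 'contact_force': array([-5.5759, -1.748 ,  0.2211]), 'moment': array([-0.214 ,  1.0722, -0.0047]), 'width': np.float64(0.0227)}
```

View pics/wrist5.png

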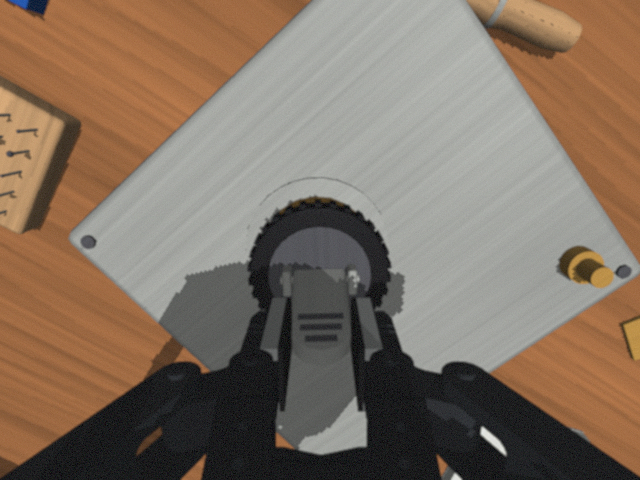

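View pics/side5.png

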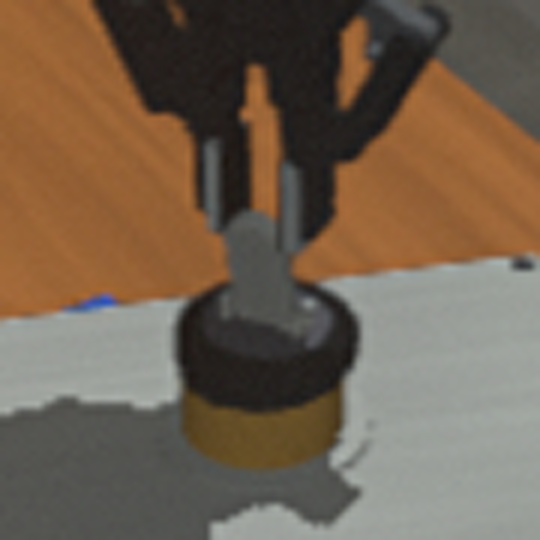

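```bash
cat >> h.py <<'E'
def tabangle(d,c,u):
    W=cloud(d); n=np.array([-u[1],u[0]]); q=W[...,:2]-c; a=q@u;b=q@n;z=W[...,2]
    m=(abs(b)<.009)&(abs(a)<.03)&(z>.236)&(z<.27); m=cv2.erode(m.astype(np.uint8),np.ones((3,3)))>0
    A,Z=a[m],z[m]
    P=np.c_[a[m],b[m],z[m]]; c0=np.median(P,0); k=np.linalg.norm(P-c0,axis=1)<.02; P=P[k]
    for _ in range(3):
        c0=P.mean(0); U,S,V=np.linalg.svd(P-c0,full_matrices=False); nn=V[2]; r=(P-c0)@nn; P=P[abs(r)<2.5*r.std()+1e-4]
    if nn[0]>0: nn=-nn   # normal of former top face points to -u when upright
    print("tab n pts",len(P),"centroid a,b,z",c0.round(4),"tab angle deg",np.degrees(np.arctan2(-nn[0],nn[2])),"resid",r.std(),"zrange",P[:,2].min(),P[:,2].max())
    return c0,nn
E
python3 - <<'E'
from h import *
import pickle
d=pickle.load(open("/tmp/wrist5.pkl","rb"))
t=np.radians(213.2);u=np.array([np.cos(t),np.sin(t)])
tabangle(d,np.array([.5918,.0457]),u)
# disc
W=cloud(d);z=W[...,2]
q=W[...,:2]-np.array([.5918,.0457]); m=(np.hypot(q[...,0],q[...,1])<.036)&(z>.216)&(z<.23); 
print(np.percentile(z[m],[5,50,95]))
C=W[m&(z<.2265)]; print(np.c_[C[:,:2],np.ones(len(C))].shape)
E
```

```text
tab n pts 2166 centroid a,b,z [6.000e-04 1.000e-04 2.545e-01] tab angle deg 77.62331421785156 resid 0.00044059813278059706 zrange 0.2363659934101581 0.2699155913254768
[0.21976177 0.22219376 0.22506291]
(9406, 3)
```

```bash
python3 -m creep '{"slide":[[0.012,0.008,0],[0.024,0.016,0],[0.036,0.024,-0.002],[0.036,0.024,-0.002],[0.036,0.024,-0.002]],"twist":[[0,0,0],[0,0,0],[0,0,0],[0,0,0],[0,0,0]],"fingers":[-0.6,-0.6,-0.6,-0.6,-0.6]}' 30
python3 - <<'E'
from h import *
import pickle
d=cam("wrist"); save(d,"wrist6.png"); s=telemetry.get_state()
pickle.dump(d,open("/tmp/wrist6.pkl","wb"))
t=np.radians(213.2);u=np.array([np.cos(t),np.sin(t)])
tabangle(d,np.array([.5918,.0457]),u)
print({k:np.round(v,4) for k,v in s.items() if k in("position","contact_force","moment","width","qpos","ee_rot")})
E
```

```text
clock: 6.6
position: [0.5983, 0.0483, 0.2615]
ee_rot: [0.001, 0.958, 0.285, 0.002]
contact_force: [-5.6, -1.2, 3.7]
width: 0.0219
tab n pts 1688 centroid a,b,z [-3.700e-03 -1.000e-04  2.546e-01] tab angle deg 86.12372370042374 resid 0.0003780509054991362 zrange 0.23707422963099445 0.26982975069453996
{'qpos': array([-3.4700e-02,  2.9770e-01,  1.3989e+00, -1.0000e-03,  1.4413e+00,
        9.5730e-01]), 'position': array([0.5983, 0.0483, 0.2615]), 'ee_rot': array([0.0011, 0.9584, 0.2854, 0.0016]), 'contact_force': array([-5.2646, -1.0813,  2.67  ]), 'moment': array([-0.2084,  1.0336,  0.0187]), 'width': np.float64(0.0225)}
```

View pics/wrist6.png

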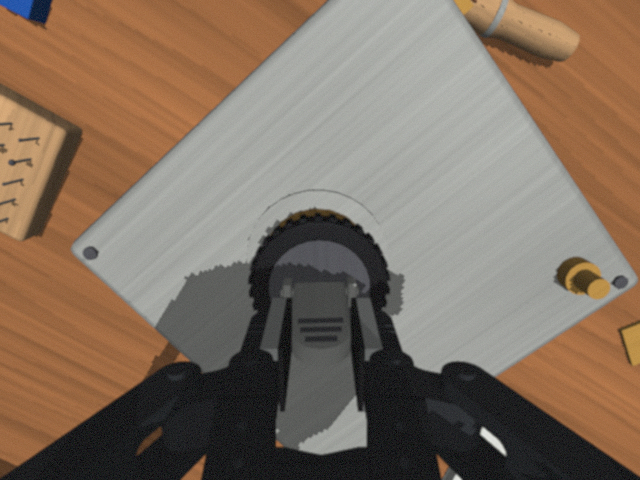

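```bash
python3 -m creep '{"slide":[[0.004,0.0025,0],[0.007,0.0045,0],[0.007,0.0045,0]],"twist":[[0,0,0],[0,0,0],[0,0,0]],"fingers":[-0.6,-0.6,-0.6]}' 30
python3 -m creep '{"slide":[[0,0,0],[0,0,0],[0,0,0],[0,0,0]],"twist":[[0,0,0],[0,0,0],[0,0,0],[0,0,0]],"fingers":[-0.3,-0.2,-0.2,-0.2]}' 30
python3 - <<'E'
from h import *
import pickle
d=cam("wrist"); save(d,"wrist7.png"); s=telemetry.get_state()
pickle.dump(d,open("/tmp/wrist7.pkl","wb"))
t=np.radians(213.2);u=np.array([np.cos(t),np.sin(t)])
tabangle(d,np.array([.5918,.0457]),u)
print({k:np.round(v,4) for k,v in s.items() if k in("position","contact_force","moment","width","qpos","ee_rot")})
d=cam("side"); cv2.imwrite("pics/side7.png",cv2.resize(d["img"][150:240,270:360],None,fx=6,fy=6,interpolation=cv2.INTER_CUBIC))
pickle.dump(d,open("/tmp/side7.pkl","wb"))
tabangle(d,np.array([.5918,.0457]),u)
E
```

```text
clock: 6.95
position: [0.5992, 0.0489, 0.2615]
ee_rot: [0.001, 0.958, 0.285, 0.001]
contact_force: [-5.2, -1.0, 2.8]
width: 0.022
clock: 7.35
position: [0.5995, 0.0494, 0.2596]
ee_rot: [0.0, 0.958, 0.285, 0.001]
contact_force: [0.2, 0.0, 0.6]
width: 0.0342
tab n pts 1800 centroid a,b,z [-3.200e-03  1.000e-04  2.546e-01] tab angle deg 86.48108235940211 resid 0.0003809114276104399 zrange 0.23669595628569798 0.26963564576185955
{'qpos': array([-0.0335,  0.3013,  1.3991,  0.    ,  1.4396,  0.9584]), 'position': array([0.5992, 0.0494, 0.2593]), 'ee_rot': array([3.000e-04, 9.584e-01, 2.854e-01, 8.000e-04]), 'contact_force': array([ 0.146 ,  0.0073, -0.0889]), 'moment': array([-0.0059,  0.0052,  0.029 ]), 'width': np.float64(0.0339)}
tab n pts 55 centroid a,b,z [ 0.0051 -0.0006  0.2529] tab angle deg 83.44413123297188 resid 0.0010275806675669715 zrange 0.23880245988799131 0.26696310674650847
```

View pics/wrist7.png

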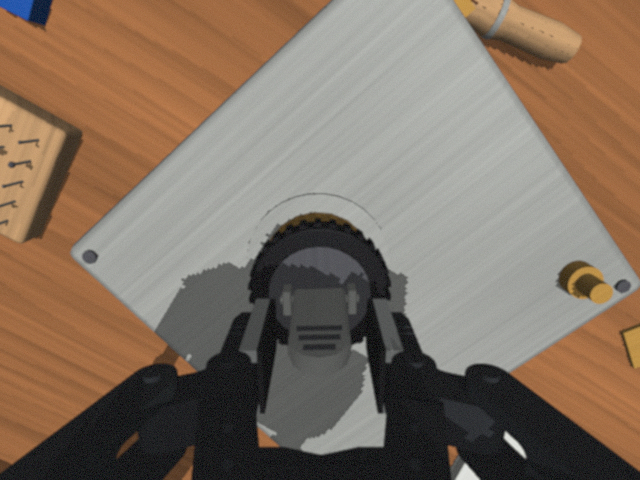

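View pics/side7.png

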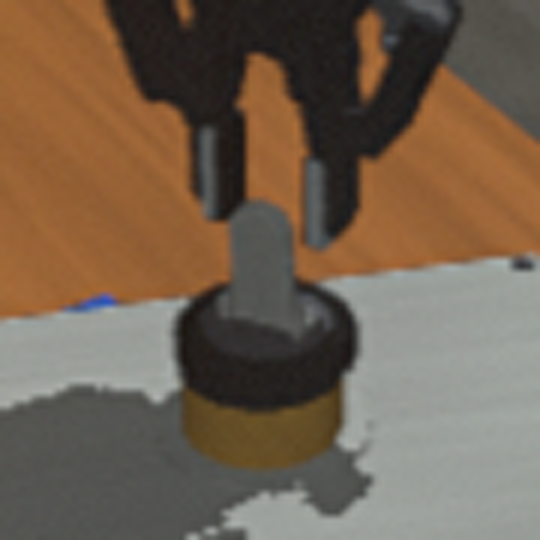

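The side picture shows the tab standing at columns 230–295 with the fingers clear on both sides, and it measures about 86–88°. I'll regrip on the broad faces, turned 90° and centred on the axis. That squares the tab to vertical and makes the better turning handle.

```bash
python3 -m creep '{"slide":[[0,0,0.08],[0,0,0.2],[-0.02,-0.01,0.2],[-0.05,-0.025,0.2],[-0.05,-0.025,0.2],[-0.05,-0.025,0.2],[-0.05,-0.025,0.2],[-0.05,-0.025,0.2],[-0.05,-0.025,0.2],[-0.05,-0.025,0.2],[-0.05,-0.025,0.2],[-0.05,-0.025,0.2],[-0.05,-0.025,0.2],[-0.05,-0.025,0.2],[-0.05,-0.025,0.2],[-0.05,-0.025,0.2]],"twist":[[0,0,0],[0,0,0],[0,0,0.02],[0,0,0.04],[0,0,0.06],[0,0,0.08],[0,0,0.1],[0,0,0.12],[0,0,0.14],[0,0,0.16],[0,0,0.18],[0,0,0.2],[0,0,0.22],[0,0,0.24],[0,0,0.25],[0,0,0.25]],"fingers":[-0.2,-0.2,-0.2,-0.2,-0.2,-0.2,-0.2,-0.2,-0.2,-0.2,-0.2,-0.2,-0.2,-0.2,-0.2,-0.2]}' 30
python3 - <<'E'
from h import *
import pickle
d=cam("wrist"); save(d,"wrist8.png"); s=telemetry.get_state()
pickle.dump(d,open("/tmp/wrist8.pkl","wb"))
print({k:np.round(v,4) for k,v in s.items() if k in("clock","position","contact_force","moment","width","qpos","ee_rot")})
W,C,T,h,r=capfit(d); print(r.x,np.abs(r.fun).mean())
W=cloud(d); z=W[...,2]; box=(abs(W[...,0]-.592)<.04)&(abs(W[...,1]-.046)<.04)
P=W[box&(z>.26)&(z<.285)]; print(len(P), P.mean(0) if len(P) else 0, cv2.minAreaRect((P[:,:2]*1000).astype(np.float32)))
P=P[P[:,2]>.271];print(len(P), P.mean(0) if len(P) else 0,cv2.minAreaRect((P[:,:2]*1000).astype(np.float32)))
print(proj(d,np.array([.5917,.0456,.2745])))
E
```

```text
clock: 9.05
position: [0.5914, 0.0456, 0.2899]
ee_rot: [0.001, 0.476, 0.879, 0.0]
contact_force: [-0.9, 0.3, -0.3]
width: 0.0344
{'clock': np.float64(9.1), 'qpos': array([-4.0300e-02,  2.7730e-01,  1.3598e+00,  1.0000e-04,  1.5033e+00,
       -6.1790e-01]), 'position': array([0.5913, 0.0456, 0.2898]), 'ee_rot': array([5.000e-04, 4.764e-01, 8.792e-01, 3.000e-04]), 'contact_force': array([ 0.3773, -0.6101, -0.1722]), 'moment': array([-0.0014, -0.03  ,  0.0039]), 'width': np.float64(0.0344)}
[592.22736832  46.34528731] 1.1558920458212796
1112 [0.58884276 0.04683989 0.2705217 ] ((590.5050048828125, 44.54237747192383), (9.143754005432129, 23.41295623779297), 33.2702522277832)
620 [0.58976311 0.04465991 0.27313723] ((589.9900512695312, 44.40519714355469), (8.127805709838867, 17.43736457824707), 33.249267578125)
(np.float64(321.3930505421609), np.float64(300.0386591524699))
```

View pics/wrist8.png

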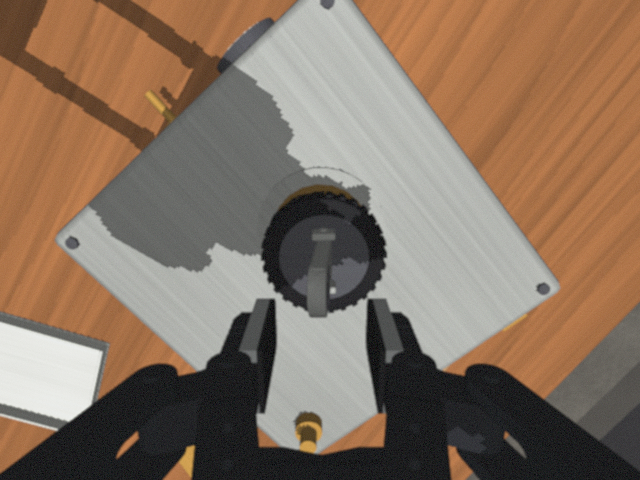

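The wrist view shows the upright tab edge-on at (320,240)–(317,312), centred between the pads (272/368) with its yaw matching. It measures about 87°. Next I descend and close on the faces.

```bash
python3 -m creep '{"slide":[[0.004,0.003,-0.06],[0.004,0.003,-0.14],[0.004,0.003,-0.22],[0.004,0.003,-0.29],[0.004,0.003,-0.32],[0.004,0.003,-0.333],[0.004,0.003,-0.333],[0.004,0.003,-0.333],[0.004,0.003,-0.333],[0.004,0.003,-0.333],[0.004,0.003,-0.333],[0.004,0.003,-0.333],[0.004,0.003,-0.333]],"twist":[[0,0,0],[0,0,0],[0,0,0],[0,0,0],[0,0,0],[0,0,0],[0,0,0],[0,0,0],[0,0,0],[0,0,0],[0,0,0],[0,0,0],[0,0,0]],"fingers":[-0.2,-0.2,-0.2,-0.2,-0.2,-0.2,-0.3,-0.45,-0.6,-0.75,-0.9,-0.95,-0.95]}' 30
python3 - <<'E'
from h import *
import pickle
d=cam("wrist"); save(d,"wrist9.png"); s=telemetry.get_state()
print({k:np.round(v,4) for k,v in s.items() if k in("clock","position","contact_force","moment","width","qpos","ee_rot")})
d=cam("side"); cv2.imwrite("pics/side9.png",cv2.resize(d["img"][150:240,270:360],None,fx=6,fy=6,interpolation=cv2.INTER_CUBIC))
E
```

```text
clock: 10.4
position: [0.5916, 0.0459, 0.2394]
ee_rot: [0.0, 0.476, 0.88, -0.0]
contact_force: [-1.3, -1.3, 2.5]
width: 0.0072
{'clock': np.float64(10.45), 'qpos': array([-3.9600e-02,  2.9920e-01,  1.4511e+00, -3.0000e-04,  1.3909e+00,
       -6.1850e-01]), 'position': array([0.5916, 0.0459, 0.2394]), 'ee_rot': array([ 2.000e-04,  4.759e-01,  8.795e-01, -0.000e+00]), 'contact_force': array([-0.7456, -0.9832,  3.1149]), 'moment': array([-0.1045,  0.1944, -0.0141]), 'width': np.float64(0.0076)}
```

View pics/wrist9.png

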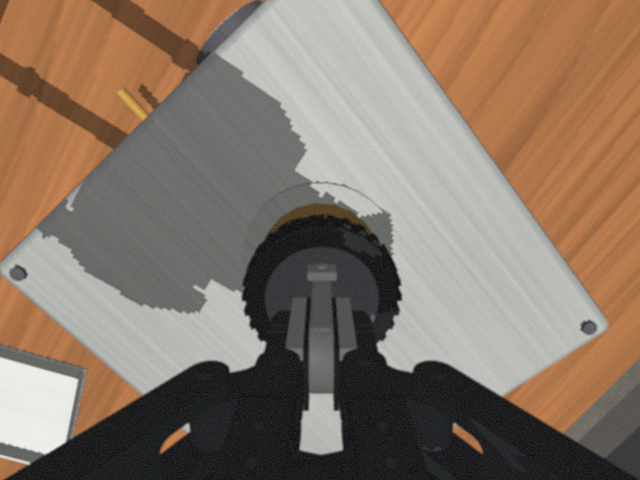

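View pics/side9.png

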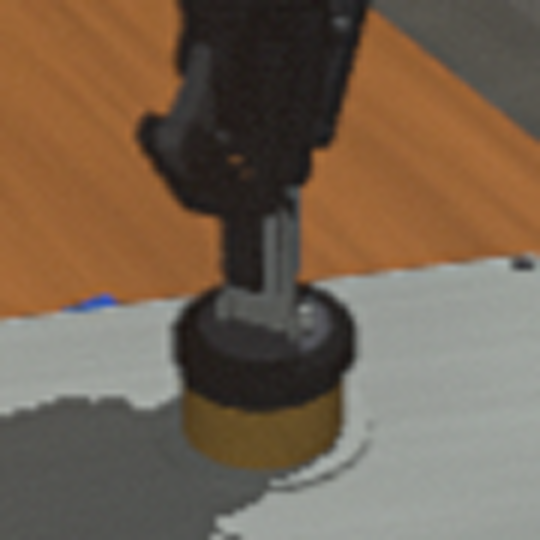

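```bash
cat > chk.py <<'E'
import sys
from h import *
s=telemetry.get_state(); q=s["ee_rot"]; yaw=2*np.arctan2(q[2],q[1])-np.pi/2
print("yaw %.4f q6 %.3f F %s M %s pos %s w %.4f t %.2f"%(yaw,s["qpos"][5],np.round(s["contact_force"],1),np.round(s["moment"],3),np.round(s["position"],4),s["width"],s["clock"]))
sys.exit(abs(s["moment"][2])>float(sys.argv[1]) or abs(s["contact_force"][2])>float(sys.argv[2]) or np.hypot(*s["contact_force"][:2])>12)
E
python3 -m creep '{"slide":[[0,0,0],[0,0,0]],"twist":[[0,0,0],[0,0,0]],"fingers":[-0.95,-0.95]}' 60 >/dev/null; python3 chk.py .25 15
python3 -m creep '{"slide":[[0,0,0],[0,0,0],[0,0,0]],"twist":[[0,0,0.003],[0,0,0.006],[0,0,0.006]],"fingers":[-0.95,-0.95,-0.95]}' 60 >/dev/null; python3 chk.py .25 15 && 
python3 -m creep '{"slide":[[0,0,0],[0,0,0],[0,0,0]],"twist":[[0,0,0.003],[0,0,0.006],[0,0,0.006]],"fingers":[-0.95,-0.95,-0.95]}' 60 >/dev/null; python3 chk.py .25 15
```

```text
yaw 0.5788 q6 -0.618 F [-1.2 -1.1  3.1] M [-0.179  0.309 -0.035] pos [0.5916 0.0459 0.2394] w 0.0069 t 10.70
yaw 0.6172 q6 -0.657 F [-0.2 -0.5  3.3] M [-0.093 -0.006  0.042] pos [0.5921 0.0462 0.2393] w 0.0071 t 11.00
yaw 0.6172 q6 -0.657 F [-0.2 -0.5  3.3] M [-0.093 -0.006  0.042] pos [0.5921 0.0462 0.2393] w 0.0071 t 11.00False
False
False
```

```bash
sed -i 's/sys.exit(\(.*\))$/sys.exit(int(\1))/' chk.py
python3 -m creep '{"slide":[[0,0,0],[0,0,0],[0,0,0]],"twist":[[0,0,0.003],[0,0,0.006],[0,0,0.006]],"fingers":[-0.95,-0.95,-0.95]}' 60 >/dev/null; python3 chk.py .25 15 && 
python3 -m creep '{"slide":[[0,0,0],[0,0,0],[0,0,0]],"twist":[[0,0,0.003],[0,0,0.006],[0,0,0.006]],"fingers":[-0.95,-0.95,-0.95]}' 60 >/dev/null; python3 chk.py .25 15 &&
python3 -m creep '{"slide":[[0,0,0],[0,0,0],[0,0,0]],"twist":[[0,0,0.003],[0,0,0.006],[0,0,0.006]],"fingers":[-0.95,-0.95,-0.95]}' 60 >/dev/null; python3 chk.py .25 15
python3 - <<'E'
from h import *
d=cam("wrist"); save(d,"wrist10.png")
E
```

```text
yaw 0.6550 q6 -0.695 F [0.4 0.1 4.4] M [ 0.054 -0.202  0.01 ] pos [0.5921 0.0463 0.2393] w 0.0070 t 11.30
yaw 0.6926 q6 -0.732 F [ 0.4 -0.2  4.2] M [ 0.082 -0.174 -0.055] pos [0.5918 0.0462 0.2392] w 0.0073 t 11.60
yaw 0.7304 q6 -0.770 F [1.5 0.4 4.8] M [ 0.075 -0.161 -0.002] pos [0.5916 0.0461 0.2391] w 0.0071 t 11.90
```

View pics/wrist10.png

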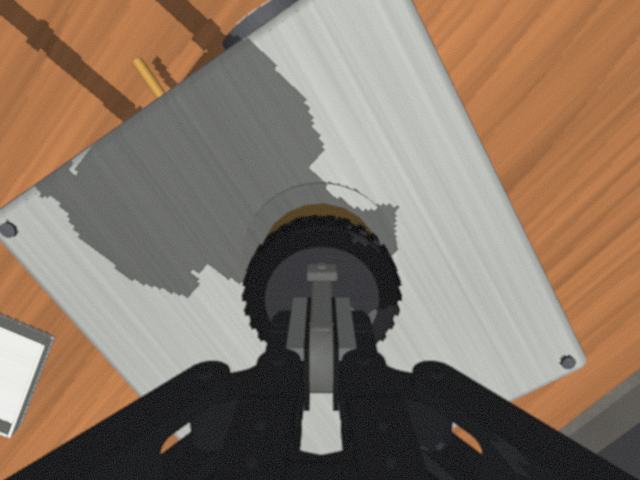

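```bash
sed -i 's/^print(/print("eff6 %.3f"%s["effort"][5],end=" ");print(/' chk.py
python3 -m creep '{"slide":[[0,0,0],[0,0,0],[0,0,0]],"twist":[[0,0,0.002],[0,0,0.005],[0,0,0.005]],"fingers":[-0.95,-0.95,-0.95]}' 60 >/dev/null; python3 chk.py .2 15 && 
python3 -m creep '{"slide":[[0,0,0],[0,0,0],[0,0,0]],"twist":[[0,0,0.002],[0,0,0.005],[0,0,0.005]],"fingers":[-0.95,-0.95,-0.95]}' 60 >/dev/null && python3 chk.py .2 15 &&
python3 -m creep '{"slide":[[0,0,0],[0,0,0],[0,0,0]],"twist":[[0,0,0.002],[0,0,0.005],[0,0,0.005]],"fingers":[-0.95,-0.95,-0.95]}' 60 >/dev/null && python3 chk.py .2 15 &&
python3 -m creep '{"slide":[[0,0,0],[0,0,0],[0,0,0]],"twist":[[0,0,0.002],[0,0,0.005],[0,0,0.005]],"fingers":[-0.95,-0.95,-0.95]}' 60 >/dev/null && python3 chk.py .2 15
```

```text
eff6 -0.092 yaw 0.7617 q6 -0.801 F [0.3 0.8 4.7] M [ 0.031 -0.173 -0.021] pos [0.5915 0.046  0.239 ] w 0.0071 t 12.25
eff6 -0.092 yaw 0.7932 q6 -0.833 F [0.2 0.4 3.7] M [ 0.017 -0.086 -0.026] pos [0.5915 0.046  0.2391] w 0.0070 t 12.55
eff6 -0.092 yaw 0.8246 q6 -0.864 F [ 0.7 -0.1  4.1] M [ 0.011 -0.082 -0.025] pos [0.5915 0.046  0.2391] w 0.0070 t 12.85
eff6 -0.092 yaw 0.8560 q6 -0.896 F [ 0.4 -0.1  4.9] M [ 0.052 -0.047  0.004] pos [0.5916 0.046  0.2391] w 0.0071 t 13.15
```

Joint 6's effort shows the 0.1 N m sliding friction cleanly, so I'll use it to feel for the stop.

```bash
sed -i 's/abs(s\["moment"\]\[2\])/abs(s["effort"][5])/' chk.py
S='{"slide":[[0,0,0],[0,0,0],[0,0,0]],"twist":[[0,0,0.002],[0,0,0.005],[0,0,0.005]],"fingers":[-0.95,-0.95,-0.95]}'; unset S
python3 -m creep '{"slide":[[0,0,0],[0,0,0],[0,0,0]],"twist":[[0,0,0.002],[0,0,0.005],[0,0,0.005]],"fingers":[-0.95,-0.95,-0.95]}' 60 >/dev/null && python3 chk.py .16 15 && 
python3 -m creep '{"slide":[[0,0,0],[0,0,0],[0,0,0]],"twist":[[0,0,0.002],[0,0,0.005],[0,0,0.005]],"fingers":[-0.95,-0.95,-0.95]}' 60 >/dev/null && python3 chk.py .16 15 &&
python3 -m creep '{"slide":[[0,0,0],[0,0,0],[0,0,0]],"twist":[[0,0,0.002],[0,0,0.005],[0,0,0.005]],"fingers":[-0.95,-0.95,-0.95]}' 60 >/dev/null && python3 chk.py .16 15 &&
python3 -m creep '{"slide":[[0,0,0],[0,0,0],[0,0,0]],"twist":[[0,0,0.002],[0,0,0.005],[0,0,0.005]],"fingers":[-0.95,-0.95,-0.95]}' 60 >/dev/null && python3 chk.py .16 15 &&
python3 -m creep '{"slide":[[0,0,0],[0,0,0],[0,0,0]],"twist":[[0,0,0.002],[0,0,0.005],[0,0,0.005]],"fingers":[-0.95,-0.95,-0.95]}' 60 >/dev/null && python3 chk.py .16 15 &&
python3 -m creep '{"slide":[[0,0,0],[0,0,0],[0,0,0]],"twist":[[0,0,0.002],[0,0,0.005],[0,0,0.005]],"fingers":[-0.95,-0.95,-0.95]}' 60 >/dev/null && python3 chk.py .16 15 &&
python3 -m creep '{"slide":[[0,0,0],[0,0,0],[0,0,0]],"twist":[[0,0,0.002],[0,0,0.005],[0,0,0.005]],"fingers":[-0.95,-0.95,-0.95]}' 60 >/dev/null && python3 chk.py .16 15
```

```text
eff6 -0.091 yaw 0.8874 q6 -0.927 F [-0.3 -0.1  4.4] M [ 0.059 -0.101 -0.01 ] pos [0.5916 0.0461 0.2391] w 0.0074 t 13.45
eff6 -0.091 yaw 0.9188 q6 -0.958 F [-0.7  0.7  4.3] M [ 0.074 -0.023  0.005] pos [0.5916 0.0461 0.2391] w 0.0073 t 13.75
eff6 -0.091 yaw 0.9503 q6 -0.990 F [-0.1  1.2  4.5] M [-0.013 -0.03  -0.061] pos [0.5916 0.0461 0.2391] w 0.0073 t 14.05
eff6 -0.091 yaw 0.9817 q6 -1.021 F [0.3 0.4 4.1] M [ 0.025 -0.075 -0.025] pos [0.5916 0.046  0.2391] w 0.0068 t 14.35
eff6 -0.092 yaw 1.0131 q6 -1.053 F [ 0.2 -0.4  4.3] M [ 0.049 -0.043  0.012] pos [0.5916 0.046  0.2391] w 0.0073 t 14.65
eff6 -0.092 yaw 1.0445 q6 -1.084 F [ 1.  -0.2  4.2] M [ 0.05  -0.055 -0.046] pos [0.5916 0.046  0.2391] w 0.0071 t 14.95
eff6 -0.092 yaw 1.0759 q6 -1.115 F [-0.8  0.2  4.4] M [ 0.037 -0.013 -0.013] pos [0.5916 0.0461 0.2391] w 0.0076 t 15.25
```

```bash

python3 -m creep '{"slide":[[0,0,0],[0,0,0],[0,0,0]],"twist":[[0,0,0.002],[0,0,0.005],[0,0,0.005]],"fingers":[-0.95,-0.95,-0.95]}' 60 >/dev/null && python3 chk.py .16 15 && 
python3 -m creep '{"slide":[[0,0,0],[0,0,0],[0,0,0]],"twist":[[0,0,0.002],[0,0,0.005],[0,0,0.005]],"fingers":[-0.95,-0.95,-0.95]}' 60 >/dev/null && python3 chk.py .16 15 &&
python3 -m creep '{"slide":[[0,0,0],[0,0,0],[0,0,0]],"twist":[[0,0,0.002],[0,0,0.005],[0,0,0.005]],"fingers":[-0.95,-0.95,-0.95]}' 60 >/dev/null && python3 chk.py .16 15 &&
python3 -m creep '{"slide":[[0,0,0],[0,0,0],[0,0,0]],"twist":[[0,0,0.002],[0,0,0.005],[0,0,0.005]],"fingers":[-0.95,-0.95,-0.95]}' 60 >/dev/null && python3 chk.py .16 15 &&
python3 -m creep '{"slide":[[0,0,0],[0,0,0],[0,0,0]],"twist":[[0,0,0.002],[0,0,0.005],[0,0,0.005]],"fingers":[-0.95,-0.95,-0.95]}' 60 >/dev/null && python3 chk.py .16 15 &&
python3 -m creep '{"slide":[[0,0,0],[0,0,0],[0,0,0]],"twist":[[0,0,0.002],[0,0,0.005],[0,0,0.005]],"fingers":[-0.95,-0.95,-0.95]}' 60 >/dev/null && python3 chk.py .16 15 &&
python3 -m creep '{"slide":[[0,0,0],[0,0,0],[0,0,0]],"twist":[[0,0,0.002],[0,0,0.005],[0,0,0.005]],"fingers":[-0.95,-0.95,-0.95]}' 60 >/dev/null && python3 chk.py .16 15; python3 - <<'E'
from h import *
d=cam("wrist"); save(d,"wrist11.png")
E
```

```text
eff6 -0.092 yaw 1.1073 q6 -1.147 F [-0.1  0.3  4. ] M [ 0.088 -0.06  -0.011] pos [0.5916 0.046  0.2391] w 0.0073 t 15.55
eff6 -0.092 yaw 1.1387 q6 -1.178 F [-0.4  0.8  4.4] M [ 0.074 -0.051 -0.022] pos [0.5916 0.046  0.2391] w 0.0073 t 15.85
eff6 -0.092 yaw 1.1702 q6 -1.210 F [0.1 0.3 3.8] M [ 0.062 -0.025 -0.026] pos [0.5916 0.0461 0.2391] w 0.0073 t 16.15
eff6 -0.093 yaw 1.2015 q6 -1.241 F [-0.3  0.6  3.9] M [ 0.037 -0.032 -0.066] pos [0.5916 0.046  0.2391] w 0.0067 t 16.45
eff6 -0.093 yaw 1.2330 q6 -1.273 F [-0.  -0.1  3.7] M [ 0.109 -0.051 -0.007] pos [0.5916 0.0461 0.2391] w 0.0070 t 16.75
eff6 -0.093 yaw 1.2644 q6 -1.304 F [ 1.  -0.9  4.2] M [ 0.061 -0.003 -0.041] pos [0.5916 0.046  0.2391] w 0.0070 t 17.05
eff6 -0.093 yaw 1.2958 q6 -1.335 F [-0.5  0.5  3.9] M [ 0.05   0.001 -0.033] pos [0.5916 0.046  0.2391] w 0.0071 t 17.35
```

View pics/wrist11.png

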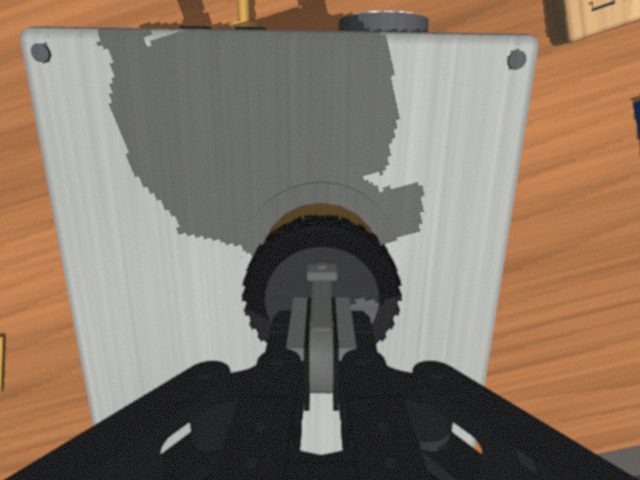

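```bash

python3 -m creep '{"slide":[[0,0,0.003],[0,0,0.003],[0,0,0.003]],"twist":[[0,0,0.002],[0,0,0.005],[0,0,0.005]],"fingers":[-0.95,-0.95,-0.95]}' 60 >/dev/null && python3 chk.py .16 15 && 
python3 -m creep '{"slide":[[0,0,0],[0,0,0],[0,0,0]],"twist":[[0,0,0.002],[0,0,0.005],[0,0,0.005]],"fingers":[-0.95,-0.95,-0.95]}' 60 >/dev/null && python3 chk.py .16 15 &&
python3 -m creep '{"slide":[[0,0,0],[0,0,0],[0,0,0]],"twist":[[0,0,0.002],[0,0,0.005],[0,0,0.005]],"fingers":[-0.95,-0.95,-0.95]}' 60 >/dev/null && python3 chk.py .16 15 &&
python3 -m creep '{"slide":[[0,0,0],[0,0,0],[0,0,0]],"twist":[[0,0,0.002],[0,0,0.005],[0,0,0.005]],"fingers":[-0.95,-0.95,-0.95]}' 60 >/dev/null && python3 chk.py .16 15 &&
python3 -m creep '{"slide":[[0,0,0],[0,0,0],[0,0,0]],"twist":[[0,0,0.002],[0,0,0.005],[0,0,0.005]],"fingers":[-0.95,-0.95,-0.95]}' 60 >/dev/null && python3 chk.py .16 15 &&
python3 -m creep '{"slide":[[0,0,0],[0,0,0],[0,0,0]],"twist":[[0,0,0.002],[0,0,0.005],[0,0,0.005]],"fingers":[-0.95,-0.95,-0.95]}' 60 >/dev/null && python3 chk.py .16 15 &&
python3 -m creep '{"slide":[[0,0,0],[0,0,0],[0,0,0]],"twist":[[0,0,0.002],[0,0,0.005],[0,0,0.005]],"fingers":[-0.95,-0.95,-0.95]}' 60 >/dev/null && python3 chk.py .16 15
```

```text
eff6 -0.088 yaw 1.3272 q6 -1.367 F [-0.3  0.5  3.3] M [ 0.013 -0.088 -0.057] pos [0.5915 0.046  0.2394] w 0.0072 t 17.70
eff6 -0.086 yaw 1.3586 q6 -1.398 F [-0.6 -0.7  3.1] M [ 0.089 -0.056 -0.007] pos [0.5915 0.0461 0.2394] w 0.0073 t 18.00
eff6 -0.085 yaw 1.3901 q6 -1.430 F [0.5 0.1 2. ] M [ 0.103 -0.027 -0.042] pos [0.5915 0.0461 0.2395] w 0.0076 t 18.30
eff6 -0.086 yaw 1.4215 q6 -1.461 F [-0.1 -0.2  2.2] M [ 0.101 -0.034  0.   ] pos [0.5915 0.0461 0.2395] w 0.0071 t 18.60
eff6 -0.107 yaw 1.4529 q6 -1.492 F [-0.9 -0.1  2.6] M [ 0.094  0.117 -0.022] pos [0.5914 0.046  0.2394] w 0.0071 t 18.90
eff6 -0.129 yaw 1.4843 q6 -1.524 F [-1.4 -0.5  2.6] M [ 0.049  0.236 -0.078] pos [0.5912 0.046  0.2394] w 0.0071 t 19.20
eff6 -0.163 yaw 1.5157 q6 -1.555 F [-3.1 -1.   2.4] M [-0.057  0.556 -0.098] pos [0.5909 0.0459 0.2394] w 0.0071 t 19.50
```

```bash
python3 - <<'E'
from h import *
import pickle
d=cam("wrist"); save(d,"wrist12.png"); pickle.dump(d,open("/tmp/wrist12.pkl","wb"))
a=d["img"][180:400,230:420]; cv2.imwrite("pics/w12c.png",cv2.resize(a,None,fx=2.6,fy=2.6,interpolation=cv2.INTER_CUBIC))
a=cv2.imread("pics/wrist11.png")[180:400,230:420]; cv2.imwrite("pics/w11c.png",cv2.resize(a,None,fx=2.6,fy=2.6,interpolation=cv2.INTER_CUBIC))
E
```

```text
(no output)
```

View pics/w12c.png

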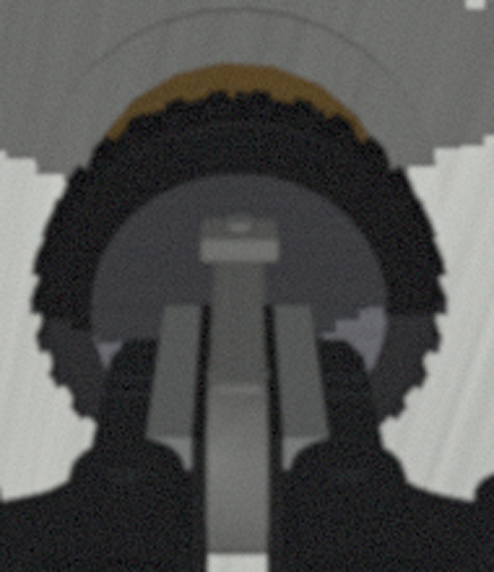

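View pics/w11c.png

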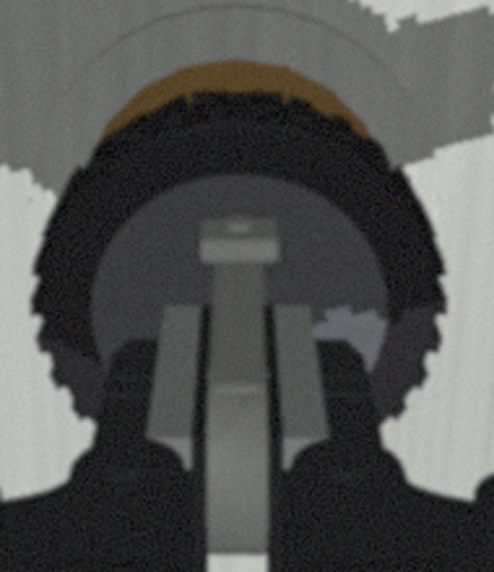

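The cap follows the tool exactly. The effort began rising at a yaw of about 1.425, 0.85 rad after the start, so that is the stop. I'll ease back off it and then press in small steps.

```bash

python3 -m creep '{"slide":[[0,0,0],[0,0,0],[0,0,0]],"twist":[[0,0,-0.006],[0,0,-0.012],[0,0,-0.015]],"fingers":[-0.95,-0.95,-0.95]}' 70 >/dev/null && python3 chk.py .16 15 && 
python3 -m creep '{"slide":[[0,0,-0.006],[0,0,-0.01],[0,0,-0.01]],"twist":[[0,0,0],[0,0,0],[0,0,0]],"fingers":[-0.95,-0.95,-0.95]}' 70 >/dev/null && python3 chk.py .16 11.5 &&
python3 -m creep '{"slide":[[0,0,-0.006],[0,0,-0.006],[0,0,-0.006]],"twist":[[0,0,0],[0,0,0],[0,0,0]],"fingers":[-0.95,-0.95,-0.95]}' 70 >/dev/null && python3 chk.py .16 11 &&
python3 -m creep '{"slide":[[0,0,-0.006],[0,0,-0.006],[0,0,-0.006]],"twist":[[0,0,0],[0,0,0],[0,0,0]],"fingers":[-0.95,-0.95,-0.95]}' 70 >/dev/null && python3 chk.py .16 11
```

```text
eff6 -0.022 yaw 1.4203 q6 -1.460 F [-0.7 -0.2  2. ] M [0.049 0.208 0.032] pos [0.592  0.0462 0.2395] w 0.0071 t 19.85
eff6 -0.002 yaw 1.4213 q6 -1.461 F [-1.7  0.4  5. ] M [ 0.073  0.289 -0.045] pos [0.592  0.0462 0.2384] w 0.0067 t 20.15
eff6 -0.002 yaw 1.4213 q6 -1.461 F [-1.8  1.3  6.2] M [0.11  0.268 0.012] pos [0.592  0.0462 0.2379] w 0.0071 t 20.45
eff6 -0.002 yaw 1.4213 q6 -1.461 F [-3.1  0.5  6.7] M [0.059 0.372 0.006] pos [0.592  0.0462 0.2372] w 0.0071 t 20.75
```

```bash

python3 -m creep '{"slide":[[0,0,-0.006],[0,0,-0.006],[0,0,-0.006]],"twist":[[0,0,0],[0,0,0],[0,0,0]],"fingers":[-0.95,-0.95,-0.95]}' 70 >/dev/null && python3 chk.py .16 10.5 &&
python3 -m creep '{"slide":[[0,0,-0.006],[0,0,-0.006],[0,0,-0.006]],"twist":[[0,0,0],[0,0,0],[0,0,0]],"fingers":[-0.95,-0.95,-0.95]}' 70 >/dev/null && python3 chk.py .16 10.5 &&
python3 -m creep '{"slide":[[0,0,-0.004],[0,0,-0.004],[0,0,-0.004]],"twist":[[0,0,0],[0,0,0],[0,0,0]],"fingers":[-0.95,-0.95,-0.95]}' 70 >/dev/null && python3 chk.py .16 10.5
```

```text
eff6 -0.002 yaw 1.4213 q6 -1.461 F [-1.8  0.1  8.1] M [0.111 0.449 0.032] pos [0.592  0.0462 0.2366] w 0.0071 t 21.05
eff6 -0.002 yaw 1.4214 q6 -1.461 F [-2.3  0.5  9.6] M [0.134 0.462 0.068] pos [0.592  0.0462 0.236 ] w 0.0070 t 21.35
eff6 -0.002 yaw 1.4213 q6 -1.461 F [-3.6  0.4 10.1] M [0.109 0.537 0.004] pos [0.592  0.0462 0.2356] w 0.0073 t 21.65
```

```bash

python3 -m creep '{"slide":[[-0.002,0,-0.001],[-0.002,0,-0.001],[-0.002,0,-0.001]],"twist":[[0,0,0.002],[0,0,0.005],[0,0,0.005]],"fingers":[-0.95,-0.95,-0.95]}' 70 >/dev/null && python3 chk.py .16 12.5 && 
python3 -m creep '{"slide":[[0,0,0],[0,0,0],[0,0,0]],"twist":[[0,0,0.002],[0,0,0.005],[0,0,0.005]],"fingers":[-0.95,-0.95,-0.95]}' 70 >/dev/null && python3 chk.py .16 12.5 &&
python3 -m creep '{"slide":[[0,0,0],[0,0,0],[0,0,0]],"twist":[[0,0,0.002],[0,0,0.005],[0,0,0.005]],"fingers":[-0.95,-0.95,-0.95]}' 70 >/dev/null && python3 chk.py .16 12.5 &&
python3 -m creep '{"slide":[[0,0,0],[0,0,0],[0,0,0]],"twist":[[0,0,0.002],[0,0,0.005],[0,0,0.005]],"fingers":[-0.95,-0.95,-0.95]}' 70 >/dev/null && python3 chk.py .16 12.5 &&
python3 -m creep '{"slide":[[0,0,0],[0,0,0],[0,0,0]],"twist":[[0,0,0.002],[0,0,0.005],[0,0,0.005]],"fingers":[-0.95,-0.95,-0.95]}' 70 >/dev/null && python3 chk.py .16 12.5
```

```text
eff6 -0.149 yaw 1.4527 q6 -1.492 F [-1.9  0.4 10.1] M [ 0.111  0.413 -0.019] pos [0.5923 0.0461 0.2356] w 0.0071 t 21.95
eff6 -0.156 yaw 1.4841 q6 -1.524 F [-2.4 -0.7  9.5] M [ 0.062  0.35  -0.126] pos [0.5923 0.046  0.2356] w 0.0071 t 22.25
eff6 -0.158 yaw 1.5154 q6 -1.555 F [-1.8 -0.1 10.4] M [-0.044  0.355 -0.1  ] pos [0.5924 0.0458 0.2356] w 0.0069 t 22.55
eff6 -0.158 yaw 1.5469 q6 -1.587 F [-2.2 -0.1  9.7] M [-0.054  0.365 -0.082] pos [0.5924 0.0458 0.2356] w 0.0073 t 22.85
eff6 -0.158 yaw 1.5783 q6 -1.618 F [-1.4 -1.4 10.3] M [-0.056  0.382 -0.127] pos [0.5924 0.0457 0.2356] w 0.0067 t 23.15
```

```bash

python3 -m creep '{"slide":[[0,0,0],[0,0,0],[0,0,0]],"twist":[[0,0,0.004],[0,0,0.008],[0,0,0.01]],"fingers":[-0.95,-0.95,-0.95]}' 70 >/dev/null && python3 chk.py .22 12.5 && 
python3 -m creep '{"slide":[[0,0,0],[0,0,0],[0,0,0]],"twist":[[0,0,0.004],[0,0,0.008],[0,0,0.01]],"fingers":[-0.95,-0.95,-0.95]}' 70 >/dev/null && python3 chk.py .22 12.5 &&
python3 -m creep '{"slide":[[0,0,0],[0,0,0],[0,0,0]],"twist":[[0,0,0.004],[0,0,0.008],[0,0,0.01]],"fingers":[-0.95,-0.95,-0.95]}' 70 >/dev/null && python3 chk.py .22 12.5 &&
python3 -m creep '{"slide":[[0,0,0],[0,0,0],[0,0,0]],"twist":[[0,0,0.004],[0,0,0.008],[0,0,0.01]],"fingers":[-0.95,-0.95,-0.95]}' 70 >/dev/null && python3 chk.py .22 12.5 &&
python3 -m creep '{"slide":[[0,0,0],[0,0,0],[0,0,0]],"twist":[[0,0,0.004],[0,0,0.008],[0,0,0.01]],"fingers":[-0.95,-0.95,-0.95]}' 70 >/dev/null && python3 chk.py .22 12.5
```

```text
eff6 -0.074 yaw 1.6415 q6 -1.681 F [-1.2 -0.4  9.7] M [-0.02   0.447 -0.093] pos [0.5924 0.0457 0.2356] w 0.0071 t 23.45
eff6 -0.073 yaw 1.7043 q6 -1.744 F [-0.7 -0.4  9.6] M [-0.028  0.354 -0.113] pos [0.5925 0.0457 0.2356] w 0.0071 t 23.75
eff6 -0.073 yaw 1.7671 q6 -1.807 F [-0.8 -0.3 10.2] M [-0.026  0.393 -0.145] pos [0.5924 0.0457 0.2356] w 0.0072 t 24.05
eff6 -0.073 yaw 1.8300 q6 -1.870 F [-1.4 -0.4  9.3] M [-0.008  0.338 -0.133] pos [0.5924 0.0457 0.2356] w 0.0070 t 24.35
eff6 -0.073 yaw 1.8928 q6 -1.933 F [-0.3 -1.4 10. ] M [-0.059  0.376 -0.145] pos [0.5925 0.0456 0.2356] w 0.0070 t 24.65
```

```bash

python3 -m creep '{"slide":[[0,0,0],[0,0,0],[0,0,0]],"twist":[[0,0,0.004],[0,0,0.008],[0,0,0.008]],"fingers":[-0.95,-0.95,-0.95]}' 70 >/dev/null && python3 chk.py .22 12.5
python3 -m creep '{"slide":[[0,0,0.006],[0,0,0.012],[0,0,0.012]],"twist":[[0,0,0],[0,0,0],[0,0,0]],"fingers":[-0.95,-0.95,-0.95]}' 70 >/dev/null && python3 chk.py .22 12.5 
python3 -m creep '{"slide":[[0,0,0.006],[0,0,0.012],[0,0,0.012]],"twist":[[0,0,0],[0,0,0],[0,0,0]],"fingers":[-0.95,-0.95,-0.95]}' 70 >/dev/null && python3 chk.py .22 12.5 
python3 -m creep '{"slide":[[0,0,0.004],[0,0,0.008],[0,0,0.008]],"twist":[[0,0,0],[0,0,0],[0,0,0]],"fingers":[-0.95,-0.95,-0.95]}' 70 >/dev/null && python3 chk.py .22 12.5 
python3 -m creep '{"slide":[[0,0,0.003],[0,0,0.006],[0,0,0.006]],"twist":[[0,0,0],[0,0,0],[0,0,0]],"fingers":[-0.95,-0.95,-0.95]}' 70 >/dev/null && python3 chk.py .22 12.5
```

```text
eff6 -0.163 yaw 1.9428 q6 -1.983 F [-1.5 -0.2  9.2] M [-0.048  0.295 -0.053] pos [0.5925 0.0456 0.2356] w 0.0070 t 24.95
eff6 -0.067 yaw 1.9425 q6 -1.982 F [-1.2 -0.7  8.1] M [-0.084  0.246 -0.05 ] pos [0.5925 0.0456 0.2369] w 0.0070 t 25.25
eff6 -0.056 yaw 1.9424 q6 -1.982 F [ 2.8 -0.9  3.2] M [-0.247 -0.288 -0.072] pos [0.5924 0.0457 0.2375] w 0.0075 t 25.55
eff6 0.045 yaw 1.9425 q6 -1.982 F [0.8 0.2 3.6] M [-0.275  0.023  0.053] pos [0.591  0.0459 0.2386] w 0.0072 t 25.85
eff6 0.040 yaw 1.9424 q6 -1.982 F [-0.6 -1.8  2.5] M [-0.275  0.091  0.048] pos [0.5908 0.046  0.2392] w 0.0070 t 26.15
```

```bash

python3 -m creep '{"slide":[[0,0,0.003],[0,0,0.006],[0,0,0.006]],"twist":[[0,0,0],[0,0,0],[0,0,0]],"fingers":[-0.95,-0.95,-0.95]}' 70 >/dev/null && python3 chk.py .22 4.5 &&
python3 -m creep '{"slide":[[0,0,0.003],[0,0,0.006],[0,0,0.006]],"twist":[[0,0,0],[0,0,0],[0,0,0]],"fingers":[-0.95,-0.95,-0.95]}' 70 >/dev/null && python3 chk.py .22 4.5 &&
python3 -m creep '{"slide":[[0,0,0.003],[0,0,0.006],[0,0,0.006]],"twist":[[0,0,0],[0,0,0],[0,0,0]],"fingers":[-0.95,-0.95,-0.95]}' 70 >/dev/null && python3 chk.py .22 4.5 
```

```text
eff6 0.044 yaw 1.9424 q6 -1.982 F [-1.5 -2.1  1.7] M [-0.274  0.28   0.049] pos [0.5906 0.0461 0.24  ] w 0.0070 t 26.45
eff6 0.049 yaw 1.9424 q6 -1.982 F [-2.7 -1.6  0.2] M [-0.248  0.478  0.076] pos [0.5907 0.0461 0.2408] w 0.0070 t 26.75
eff6 0.054 yaw 1.9424 q6 -1.982 F [-3.1 -1.2 -1.5] M [-0.287  0.631  0.089] pos [0.5907 0.0461 0.2417] w 0.0068 t 27.05
```

```bash
python3 - <<'E'
from h import *
import pickle
d=cam("wrist"); save(d,"wrist13.png")
W=cloud(d); z=W[...,2]; q=W[...,:2]-np.array([.592,.046]); r=np.hypot(q[...,0],q[...,1])
for dd,nm in((d,"now"),(pickle.load(open("/tmp/wrist12.pkl","rb")),"before")):
    W=cloud(dd)
    P=W[225:300,265:375].reshape(-1,3); P=P[(P[:,2]>.21)&(P[:,2]<.235)&(np.hypot(P[:,0]-.592,P[:,1]-.046)<.028)]
    A=np.c_[P[:,:2]-[.592,.046],np.ones(len(P))]; k=np.ones(len(P),bool)
    for _ in range(4):
        s=np.linalg.lstsq(A[k],P[k,2],rcond=None)[0]; rr=P[:,2]-A@s; k=abs(rr)<.0012
    print(nm,"tilt deg",np.degrees(s[:2]),"z",s[2],k.sum())
E
```

```text
now tilt deg [0.43549389 0.28185241] z 0.2248791887781512 4529
before tilt deg [ 1.13056841 -0.09409044] z 0.22270224475629508 4604
```

View pics/wrist13.png

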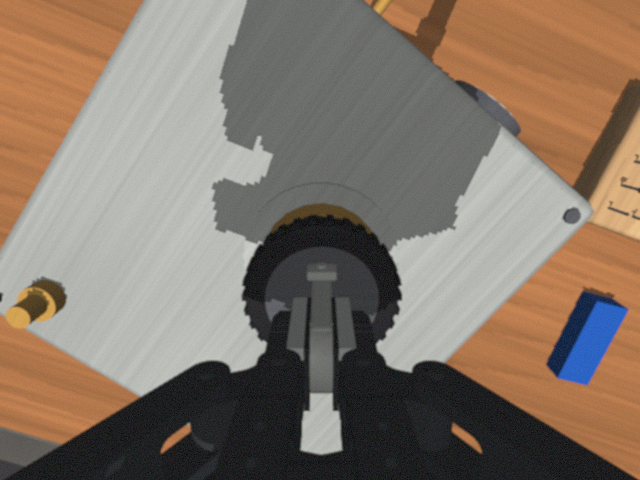

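The disc top has risen 2.2 mm and stays level, so the cap feels free. I'll lift gently, checking the pull.

```bash

python3 -m creep '{"slide":[[0,0,0.004],[0,0,0.008],[0,0,0.008]],"twist":[[0,0,0],[0,0,0],[0,0,0]],"fingers":[-0.95,-0.95,-0.95]}' 70 >/dev/null && python3 chk.py .22 4.5 &&
python3 -m creep '{"slide":[[0,0,0.004],[0,0,0.008],[0,0,0.008]],"twist":[[0,0,0],[0,0,0],[0,0,0]],"fingers":[-0.95,-0.95,-0.95]}' 70 >/dev/null && python3 chk.py .22 4.5 &&
python3 -m creep '{"slide":[[0,0,0.004],[0,0,0.008],[0,0,0.008]],"twist":[[0,0,0],[0,0,0],[0,0,0]],"fingers":[-0.95,-0.95,-0.95]}' 70 >/dev/null && python3 chk.py .22 4.5 
```

```text
eff6 0.072 yaw 1.9425 q6 -1.982 F [-3.7 -0.6 -2.4] M [-0.206  0.692  0.048] pos [0.5908 0.0462 0.2429] w 0.0073 t 27.40
eff6 0.081 yaw 1.9424 q6 -1.982 F [-4.1 -0.9 -2.8] M [-0.343  0.861  0.072] pos [0.591  0.0461 0.2444] w 0.0072 t 27.70
eff6 0.089 yaw 1.9424 q6 -1.982 F [-4.1 -1.9 -2.4] M [-0.281  0.962  0.064] pos [0.5911 0.046  0.2457] w 0.0069 t 28.00
```

```bash

python3 -m creep '{"slide":[[-0.003,-0.001,0.004],[-0.005,-0.002,0.008],[-0.005,-0.002,0.01]],"twist":[[0,0,0.002],[0,0,0.004],[0,0,0.004]],"fingers":[-0.95,-0.95,-0.95]}' 70 >/dev/null && python3 chk.py .22 5 &&
python3 -m creep '{"slide":[[0,0,0.008],[0,0,0.016],[0,0,0.02]],"twist":[[0,0,0],[0,0,0],[0,0,0]],"fingers":[-0.95,-0.95,-0.95]}' 70 >/dev/null && python3 chk.py .22 5 &&
python3 -m creep '{"slide":[[0,0,0.008],[0,0,0.016],[0,0,0.02]],"twist":[[0,0,0],[0,0,0],[0,0,0]],"fingers":[-0.95,-0.95,-0.95]}' 70 >/dev/null && python3 chk.py .22 5 
```

```text
eff6 -0.007 yaw 1.9678 q6 -2.008 F [-2.1 -0.8 -2.7] M [-0.181  0.562  0.068] pos [0.5912 0.0458 0.2476] w 0.0073 t 28.30
eff6 0.013 yaw 1.9674 q6 -2.008 F [-0.3 -0.4 -0.9] M [-0.102  0.129  0.034] pos [0.5918 0.046  0.251 ] w 0.0071 t 28.60
eff6 0.000 yaw 1.9675 q6 -2.008 F [ 0.4  0.6 -3.1] M [-0.066 -0.018  0.014] pos [0.5911 0.0459 0.2536] w 0.0070 t 28.90
```

```bash

python3 -m creep '{"slide":[[0,0,0.02],[0,0,0.04],[0,0,0.05]],"twist":[[0,0,0],[0,0,0],[0,0,0]],"fingers":[-0.95,-0.95,-0.95]}' 70 >/dev/null && python3 chk.py .22 5 &&
python3 -m creep '{"slide":[[0,0,0.02],[0,0,0.05],[0,0,0.08],[0,0,0.1]],"twist":[[0,0,0],[0,0,0],[0,0,0],[0,0,0]],"fingers":[-0.95,-0.95,-0.95,-0.95]}' 70 >/dev/null && python3 chk.py .22 6 &&
python3 -m creep '{"slide":[[0,0,0.04],[0,0,0.1],[0,0,0.17],[0,0,0.21],[0,0,0.21]],"twist":[[0,0,0],[0,0,0],[0,0,0],[0,0,0],[0,0,0]],"fingers":[-0.95,-0.95,-0.95,-0.95,-0.95]}' 70 >/dev/null && python3 chk.py .22 6
python3 - <<'E'
from h import *
import pickle
d=cam("side"); save(d,"side14.png"); pickle.dump(d,open("/tmp/side14.pkl","wb"))
d=cam("scene"); save(d,"scene14.png"); pickle.dump(d,open("/tmp/scene14.pkl","wb"))
d=cam("wrist"); save(d,"wrist14.png"); pickle.dump(d,open("/tmp/wrist14.pkl","wb"))
E
```

```text
eff6 0.000 yaw 1.9675 q6 -2.008 F [-0.5 -1.  -1.1] M [-0.029  0.008  0.005] pos [0.5908 0.0458 0.2612] w 0.0069 t 29.20
eff6 0.000 yaw 1.9674 q6 -2.008 F [ 0.2  0.6 -1.4] M [ 0.023 -0.01   0.012] pos [0.5908 0.0457 0.2763] w 0.0072 t 29.60
eff6 0.000 yaw 1.9675 q6 -2.008 F [ 0.1  0.4 -2.8] M [ 0.02  -0.081 -0.014] pos [0.5913 0.0457 0.3088] w 0.0073 t 30.10
```

View pics/side14.png

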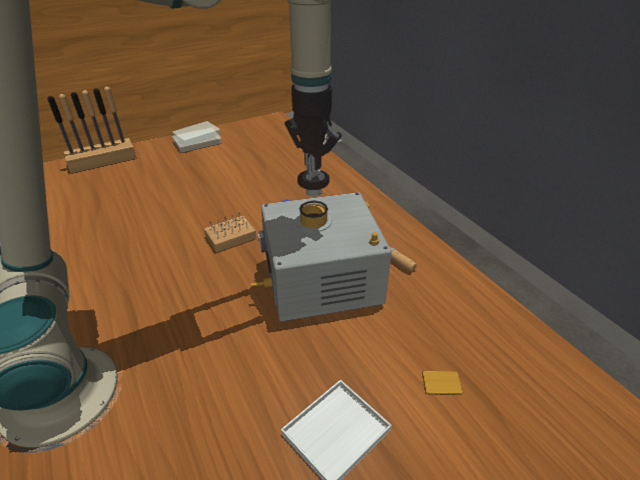

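View pics/wrist14.png

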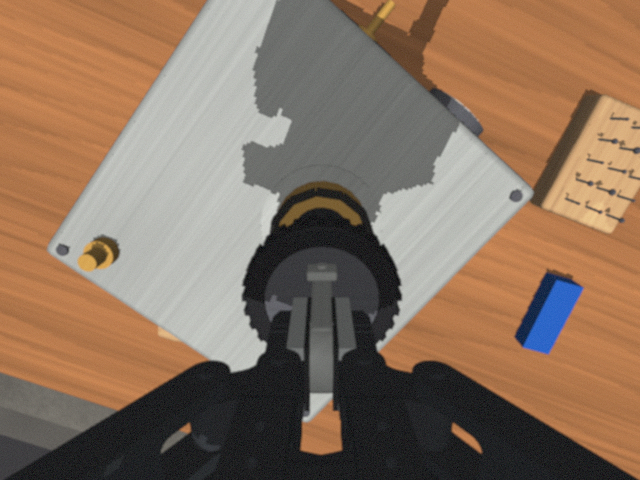

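The side view shows the cap hanging under the gripper at (314,182) and the neck open at (314,213). The dish spans (340,382) to (333,478) in the picture. I'll measure the dish now.

```bash
python3 - <<'E'
from h import *
import pickle
for n in("scene","side"):
    d=pickle.load(open("/tmp/%s14.pkl"%n,"rb")); W=cloud(d); z=W[...,2]
    hsv=cv2.cvtColor(d["img"],cv2.COLOR_BGR2HSV)
    x,y=W[...,0],W[...,1]
    m=((hsv[...,1]<50)&(hsv[...,2]>60)&(x>.28)&(x<.56)&(y<-.2)&(y>-.46)&(z>-.005)&(z<.03)).astype(np.uint8)
    nl,L,st,ce=cv2.connectedComponentsWithStats(m); i=1+np.argmax(st[1:,4]); k=L==i
    P=W[k]; R=cv2.minAreaRect((P[:,:2]*1000).astype(np.float32)); print(n,st[i],R)
    rim=P[P[:,2]>.014]; print(" rim",len(rim),cv2.minAreaRect((rim[:,:2]*1000).astype(np.float32)),np.percentile(P[:,2],[10,50,90]))
    fl=P[(P[:,2]<.008)]; print(" floor",len(fl),cv2.minAreaRect((fl[:,:2]*1000).astype(np.float32)),np.median(fl[:,2]))
E
```

```text
scene [ 132  219   71   68 3021] ((422.2966003417969, -333.30230712890625), (171.19876098632812, 131.30108642578125), 13.443795204162598)
 rim 298 ((431.4561462402344, -331.776123046875), (152.7830810546875, 129.5802764892578), 13.77743148803711) [0.00055541 0.00299822 0.01392114]
 floor 2523 ((421.77764892578125, -332.34423828125), (170.94570922851562, 129.08970642089844), 13.620513916015625) 0.002582691057663289
side [ 281  380  110  100 6179] ((432.96435546875, -329.8472595214844), (161.53143310546875, 136.22886657714844), 14.18373966217041)
 rim 694 ((429.153564453125, -332.8159484863281), (150.95567321777344, 131.0991973876953), 13.813911437988281) [0.00232104 0.00433043 0.01514827]
 floor 5147 ((433.3836669921875, -329.74127197265625), (160.6664276123047, 136.22886657714844), 14.183740615844727) 0.003969136223922032
```

The dish is centred at (0.430, −0.332), with a 151 × 131 mm rim that matches the given size, and its yaw is about 13.8°. I'll carry the cap there, turning back about 1 rad on the way to keep joint 6 in range.

```bash

python3 -m creep '{"slide":[[-0.02,-0.05,0],[-0.07,-0.17,0],[-0.14,-0.33,0],[-0.215,-0.5,0],[-0.287,-0.67,0],[-0.358,-0.84,0]],"twist":[[0,0,-0.004],[0,0,-0.012],[0,0,-0.022],[0,0,-0.033],[0,0,-0.044],[0,0,-0.055]],"fingers":[-0.95,-0.95,-0.95,-0.95,-0.95,-0.95]}' 70 >/dev/null && python3 chk.py .5 12 &&
python3 -m creep '{"slide":[[-0.072,-0.168,0],[-0.143,-0.336,0],[-0.215,-0.504,0],[-0.287,-0.672,0],[-0.358,-0.84,0]],"twist":[[0,0,-0.011],[0,0,-0.022],[0,0,-0.033],[0,0,-0.044],[0,0,-0.055]],"fingers":[-0.95,-0.95,-0.95,-0.95,-0.95]}' 70 >/dev/null && python3 chk.py .5 12 &&
python3 -m creep '{"slide":[[-0.072,-0.168,-0.04],[-0.143,-0.336,-0.12],[-0.215,-0.504,-0.25],[-0.28,-0.656,-0.4],[-0.33,-0.773,-0.55],[-0.354,-0.83,-0.7],[-0.358,-0.84,-0.8],[-0.358,-0.84,-0.85],[-0.358,-0.84,-0.85]],"twist":[[0,0,-0.011],[0,0,-0.022],[0,0,-0.033],[0,0,-0.044],[0,0,-0.053],[0,0,-0.055],[0,0,-0.055],[0,0,-0.055],[0,0,-0.055]],"fingers":[-0.95,-0.95,-0.95,-0.95,-0.95,-0.95,-0.95,-0.95,-0.95]}' 70 >/dev/null && python3 chk.py .5 12
python3 - <<'E'
from h import *
import pickle
d=cam("side"); save(d,"side15.png"); pickle.dump(d,open("/tmp/side15.pkl","wb"))
d=cam("wrist"); save(d,"wrist15.png"); pickle.dump(d,open("/tmp/wrist15.pkl","wb"))
E
```

```text
eff6 -0.149 yaw 1.6181 q6 -1.897 F [ 0.3 -1.3 -1.4] M [0.004 0.026 0.006] pos [ 0.5357 -0.0816  0.3068] w 0.0077 t 30.85
eff6 -0.140 yaw 1.2722 q6 -1.811 F [ 0.5  0.4 -2.4] M [0.017 0.002 0.02 ] pos [ 0.4819 -0.2075  0.3069] w 0.0069 t 31.35
eff6 0.001 yaw 0.9300 q6 -1.717 F [ 1.1  0.4 -1.2] M [ 0.036  0.024 -0.073] pos [ 0.4285 -0.3318  0.1785] w 0.0068 t 32.25
```

View pics/side15.png

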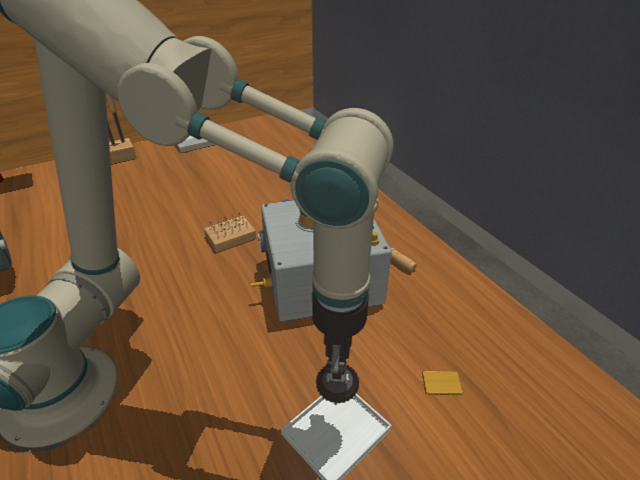

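View pics/wrist15.png

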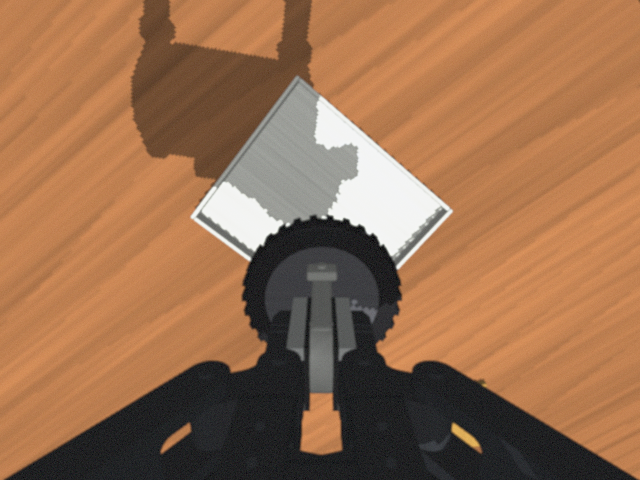

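```bash
python3 - <<'E'
from h import *
import pickle
d=pickle.load(open("/tmp/wrist15.pkl","rb")); W=cloud(d)
P=W[225:300,265:375].reshape(-1,3); c=np.array([.4285,-.3318]); P=P[(P[:,2]>.15)&(P[:,2]<.172)&(np.hypot(*(P[:,:2]-c).T)<.028)]
A=np.c_[P[:,:2]-c,np.ones(len(P))]; k=np.ones(len(P),bool)
for _ in range(4):
    s=np.linalg.lstsq(A[k],P[k,2],rcond=None)[0]; k=abs(P[:,2]-A@s)<.0012
print("tilt deg",np.degrees(s[:2]),"disc top z",s[2],"TCP-stem bottom",.1785-(s[2]-.040),k.sum())
for uv in[(297,78),(450,211),(193,216)]: print(uv,W[uv[1],uv[0]].round(4))
E
python3 -m creep '{"slide":[[0.01,0,-0.08],[0.01,0,-0.2],[0.01,0,-0.35],[0.01,0,-0.5],[0.01,0,-0.62],[0.01,0,-0.7],[0.01,0,-0.74],[0.01,0,-0.75],[0.01,0,-0.75]],"twist":[[0,0,0],[0,0,0],[0,0,0],[0,0,0],[0,0,0],[0,0,0],[0,0,0],[0,0,0],[0,0,0]],"fingers":[-0.95,-0.95,-0.95,-0.95,-0.95,-0.95,-0.95,-0.95,-0.95]}' 70 >/dev/null && python3 chk.py .5 5
```

```text
tilt deg [ 1.12784607 -0.84401817] disc top z 0.16282296611686956 TCP-stem bottom 0.055677033883130445 5090
(297, 78) [ 0.3433 -0.2888  0.0169]
(450, 211) [ 0.486  -0.2537  0.0172]
(193, 216) [ 0.3736 -0.4108  0.0182]
eff6 0.000 yaw 0.9309 q6 -1.716 F [ 1.  -0.5 -1.7] M [-0.013 -0.038  0.007] pos [ 0.4314 -0.3326  0.0676] w 0.0072 t 33.25
```

```bash
cat > touch.py <<'E'
import sys
from h import *
s=telemetry.get_state(); f=s["contact_force"]
print("F",np.round(f,1),"M",np.round(s["moment"],3),"pos",np.round(s["position"],4),"w %.4f t %.2f"%(s["width"],s["clock"]))
sys.exit(int(f[2]>1.5))
E
python3 -m creep '{"slide":[[0,0,-0.01],[0,0,-0.02],[0,0,-0.03],[0,0,-0.03]],"twist":[[0,0,0],[0,0,0],[0,0,0],[0,0,0]],"fingers":[-0.95,-0.95,-0.95,-0.95]}' 70 >/dev/null && python3 touch.py &&
python3 -m creep '{"slide":[[0,0,-0.006],[0,0,-0.006]],"twist":[[0,0,0],[0,0,0]],"fingers":[-0.95,-0.95]}' 70 >/dev/null && python3 touch.py &&
python3 -m creep '{"slide":[[0,0,-0.006],[0,0,-0.006]],"twist":[[0,0,0],[0,0,0]],"fingers":[-0.95,-0.95]}' 70 >/dev/null && python3 touch.py &&
python3 -m creep '{"slide":[[0,0,-0.006],[0,0,-0.006]],"twist":[[0,0,0],[0,0,0]],"fingers":[-0.95,-0.95]}' 70 >/dev/null && python3 touch.py &&
python3 -m creep '{"slide":[[0,0,-0.006],[0,0,-0.006]],"twist":[[0,0,0],[0,0,0]],"fingers":[-0.95,-0.95]}' 70 >/dev/null && python3 touch.py &&
python3 -m creep '{"slide":[[0,0,-0.006],[0,0,-0.006]],"twist":[[0,0,0],[0,0,0]],"fingers":[-0.95,-0.95]}' 70 >/dev/null && python3 touch.py
```

```text
F [-0.4  1.  -2.4] M [-0.007 -0.004 -0.013] pos [ 0.4309 -0.3322  0.0627] w 0.0069 t 33.65
F [ 0.  -0.2 -2.5] M [ 0.003 -0.003  0.035] pos [ 0.4309 -0.3322  0.0617] w 0.0071 t 33.85
F [-0.3 -0.4 -3.4] M [-0.002 -0.011  0.016] pos [ 0.4309 -0.3322  0.0608] w 0.0072 t 34.05
F [-0.6  1.5  2.4] M [0.16  0.133 0.022] pos [ 0.431  -0.3323  0.0604] w 0.0071 t 34.25
```

```bash

python3 -m creep '{"slide":[[0,0,-0.001],[0,0,-0.002],[0,0,-0.002]],"twist":[[0,0,0],[0,0,0],[0,0,0]],"fingers":[-0.95,-0.95,-0.95]}' 20 >/dev/null && python3 touch.py
python3 -m creep '{"slide":[[0,0,0],[0,0,0],[0,0,0],[0,0,0],[0,0,0],[0,0,0],[0,0,0],[0,0,0]],"twist":[[0,0,0],[0,0,0],[0,0,0],[0,0,0],[0,0,0],[0,0,0],[0,0,0],[0,0,0]],"fingers":[-0.8,-0.75,-0.7,-0.6,-0.5,-0.4,-0.3,-0.3]}' 20 >/dev/null ; python3 touch.py
python3 - <<'E'
from h import *
import pickle
d=cam("wrist"); save(d,"wrist16.png"); pickle.dump(d,open("/tmp/wrist16.pkl","wb"))
E
```

```text
F [-0.7  2.   5.9] M [0.226 0.271 0.028] pos [ 0.431  -0.3324  0.0604] w 0.0068 t 34.55
F [-0.8 -0.1  0. ] M [-0.001  0.039  0.037] pos [ 0.431  -0.3322  0.0597] w 0.0303 t 35.35
```

View pics/wrist16.png

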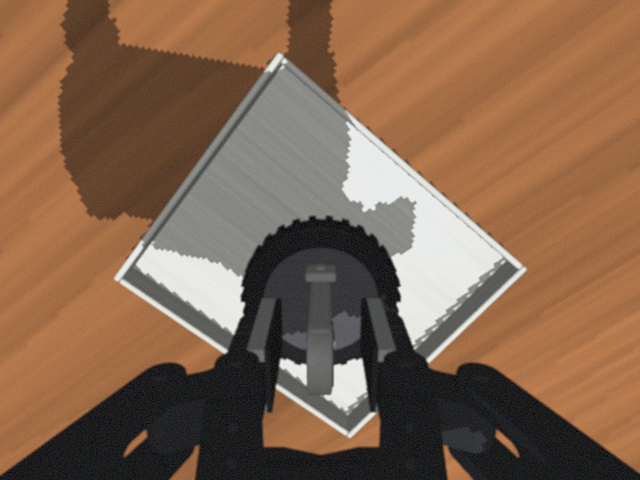

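The cap stands in the middle of the dish with the tab upright and the pads clear on either side at columns 275 and 365. I'll withdraw straight up.

```bash

python3 -m creep '{"slide":[[0,0,0.04],[0,0,0.12],[0,0,0.24],[0,0,0.4],[0,0,0.6],[0,0,0.8],[0,0,0.95],[0,0,1],[0,0,1]],"twist":[[0,0,0],[0,0,0],[0,0,0],[0,0,0],[0,0,0],[0,0,0],[0,0,0],[0,0,0],[0,0,0]],"fingers":[-0.3,-0.3,-0.3,-0.3,-0.3,-0.3,-0.3,-0.3,-0.3]}' 20 >/dev/null ; python3 touch.py
python3 -m creep '{"slide":[[-0.05,0.1,0.05],[-0.2,0.3,0.1],[-0.35,0.5,0.15],[-0.5,0.7,0.2],[-0.6,0.85,0.2],[-0.65,0.9,0.2],[-0.65,0.9,0.2]],"twist":[[0,0,0],[0,0,0],[0,0,0],[0,0,0],[0,0,0],[0,0,0],[0,0,0]],"fingers":[-0.3,-0.3,-0.3,-0.3,-0.3,-0.3,-0.3]}' 20 >/dev/null ; python3 touch.py
python3 - <<'E'
from h import *
import pickle
for n in("side","scene","wrist"):
    d=cam(n); save(d,n+"17.png"); pickle.dump(d,open("/tmp/%s17.pkl"%n,"wb"))
    W=cloud(d); z=W[...,2]; c=np.array([.431,-.332])
    r=np.hypot(W[...,0]-c[0],W[...,1]-c[1])
    P=W[(r<.045)&(z>.024)&(z<.12)]
    if len(P)<20: continue
    D=P[(P[:,2]>.038)&(P[:,2]<.047)]; print(n,len(P),"disc",cv2.minEnclosingCircle((D[:,:2]*1000).astype(np.float32)),np.median(D[:,2]),"max z",P[:,2].max())
    for lo in(.055,.065,.075,.085):
        T=P[(P[:,2]>lo)&(P[:,2]<lo+.01)]; print("  ",lo,len(T),np.median(T,0).round(4) if len(T) else "")
    v,u=np.where((r<.045)&(z>.024)&(z<.12)); a=d["img"][max(0,v.min()-25):v.max()+25,max(0,u.min()-25):u.max()+25]
    cv2.imwrite("pics/%s17c.png"%n,cv2.resize(a,None,fx=4,fy=4,interpolation=cv2.INTER_CUBIC))
E
```

```text
F [-0.7 -0.8  1.1] M [ 0.013 -0.004  0.034] pos [ 0.4314 -0.3327  0.2113] w 0.0297 t 36.30
F [ 0.2  0.3 -0.6] M [-0.023  0.028  0.042] pos [ 0.3321 -0.1957  0.2392] w 0.0297 t 37.00
side 1218 disc ((431.4002685546875, -333.45379638671875), 34.88459014892578) 0.04396531593735731 max z 0.09807021145386008
   0.055 43 [ 0.4298 -0.3369  0.0597]
   0.065 43 [ 0.429  -0.3373  0.0702]
   0.075 48 [ 0.4277 -0.3354  0.0802]
   0.085 66 [ 0.4301 -0.3365  0.0909]
scene 664 disc ((432.77923583984375, -332.4208679199219), 35.360450744628906) 0.04280507968259406 max z 0.0974019597354302
   0.055 30 [ 0.4354 -0.3311  0.0592]
   0.065 30 [ 0.4368 -0.3312  0.0704]
   0.075 29 [ 0.4374 -0.3315  0.0798]
   0.085 41 [ 0.4365 -0.3325  0.0907]
wrist 1191 disc ((439.6194763183594, -323.102294921875), 31.27485466003418) 0.04275159607747453 max z 0.04522419530023036
   0.055 0 
   0.065 0 
   0.075 0 
   0.085 0
```

View pics/side17.png

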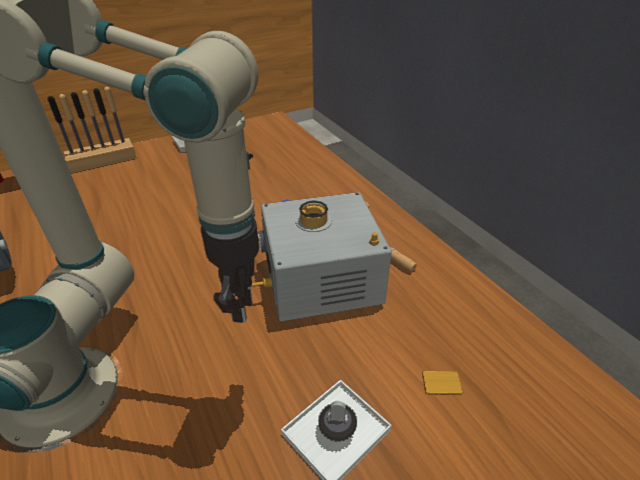

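View pics/scene17.png

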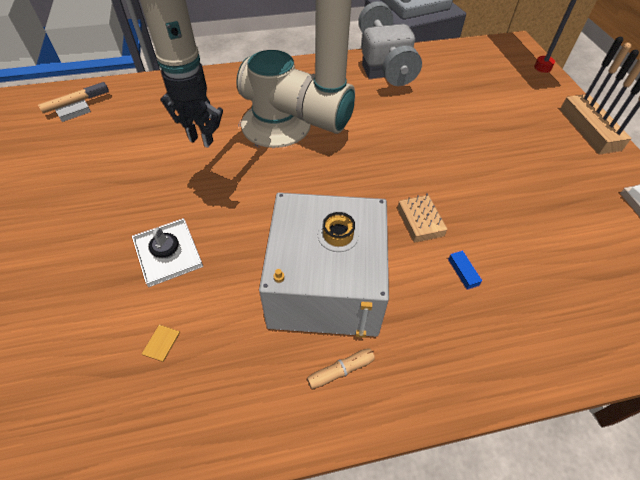

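```bash
ls -la pics | grep 17
```

```text
-rw-r--r-- 1 agent agent 464367 Dec  7 04:52 scene17.png
-rw-r--r-- 1 agent agent 122490 Dec  7 04:52 scene17c.png
-rw-r--r-- 1 agent agent 173763 Dec  7 04:38 si_crop.png
-rw-r--r-- 1 agent agent 437551 Dec  7 04:52 side17.png
-rw-r--r-- 1 agent agent 150878 Dec  7 04:52 side17c.png
-rw-r--r-- 1 agent agent 494174 Dec  7 04:36 wrist0.png
-rw-r--r-- 1 agent agent 517724 Dec  7 04:46 wrist12.png
-rw-r--r-- 1 agent agent 517329 Dec  7 04:49 wrist13.png
-rw-r--r-- 1 agent agent 513590 Dec  7 04:52 wrist17.png
-rw-r--r-- 1 agent agent 169386 Dec  7 04:52 wrist17c.png
-rw-r--r-- 1 agent agent 517099 Dec  7 04:41 wrist5.png
-rw-r--r-- 1 agent agent 517243 Dec  7 04:42 wrist6.png
-rw-r--r-- 1 agent agent 517498 Dec  7 04:43 wrist9.png
```

The scene view shows the cap upright in the dish at (163,243) with its tab vertical. The disc top is at 43 mm, as it should be, and the tab tip is at about 97 mm (95.5 mm nominal). The neck is open at (339,229), and the bystanders are at the same pixels as in the first picture. The gripper is clear, so I'm handing in.

```bash
python3 - <<'E'
from rig import order
print(order.sign_off())
E
```

```text
the job is handed in; nothing more can be done
None
```

The job is done and handed in at about 37 s of the 72 s allowed. The vent tab was raised first, then the cap was unscrewed and set upright on its stem in the parts dish.

- **Vent tab:** I lifted it by its sides along an arc. It slipped slightly and stood at about 87°, so I regripped it on the broad faces with the tool vertical to square it up.
- **Unscrewing:** The cap met the safety stop about 0.85 rad in, felt as a rise in the last joint's effort. I went about 0.09 rad past the first contact before stopping, with effort no higher than 0.16 N m, then eased back. I then pressed about 4 mm (10 N) and turned 0.52 rad past the stop. When I let up, the cap rose 2.2 mm and came out. The slot rubbed slightly on the way out (4 N sideways), so I turned a further 0.025 rad to relieve it.
- **Set down:** The cap first touched the dish at about 2–3 N. I lowered it very slightly more before letting go, and that light press reached 6 N.

**Last checks:**
- The disc top is 43 mm above the bench, as expected for a cap standing on the dish floor, and within about 3 mm of the dish's centre.
- The tab tip is at about 97 mm, against 95.5 mm nominal. The tab's visible face stays within about 1–2 mm over its height, so it is upright as far as the cameras can tell.
- The neck is open, the other items look unmoved in the pictures, and the gripper is clear.

No check failed. The one disagreement was the tab angle on the first lift, where different measurements gave 83–88°.

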